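Load the warm-air dryer with varnished tags and set its heat

ROBOT

A 7-joint arm with a two-finger parallel gripper is mounted at the origin on the work surface. World frame = base frame: x ahead of the robot, y to its left, z up, the work surface at z = 0. Lengths are in m, angles in rad, forces in N, time in s.
With the tool pointing down it reaches from about 0.4 to 0.85 m from the base axis. Payload 10.4 kg.
Tool frame: the origin (TCP) lies between the finger pads, 19 mm behind the fingertips; this is the grasp point; z points along the fingers, y is the line along which they close (so a half turn about z gives the same grasp; the last joint's range is limited). The gripper opens to 85 mm and grips with 20 to 120 N. Pads are 22 mm wide; open, the fingers measure 114 mm over their backs; the gripper's body (76 mm by 85 mm) begins 54 mm behind the grasp point. The pads swing forward as they close: fully open they stand 13 mm farther back than shut.
Start: joints at [-1.361, 0.332, -0.065, 1.46, 0.022, 1.35, -0.088], TCP at [0.144, 0.608, 0.25] pointing down, gripper open.
Joint ranges: [-2.6, 2.6], [-0.5, 2.12], [-1.47, 1.34], [0.16, 2.42], [-1.27, 4.41], [0.06, 2.06], [-2.6, 2.6]. Speed limits (rad/s): [2.22, 2.22, 2.79, 2.79, 3.14, 3.14, 3.14].

INTERFACE

Orientations are given as a rotation vector (axis times angle).
In Python, from station import r, eyes, workorder gives the robot as it stands.
- The arm moves only by the shell command python3 -m pendant 'ROWS' [OPENING] [FORCE]. ROWS is JSON, a list of rows, each an object of numbers: "tx", "ty", "tz": the shift along the world's x, y, z as a fraction of full scale; "ax", "ay", "az": the turn, a rotation vector about the world's x, y, z as a fraction of full scale. A call has exactly 5 rows; each row shifts and turns the commanded pose from where the row before left it; what a row does not reach is not made up. Full scale, the value 1, is 20 cm for a shift and 180 degrees for a turn. A row lasts 1/10 s, in which the tool goes at most 50 mm and 8.59 degrees, less where a joint would pass 70% of its speed; a pose out of reach is approached as far as the arm can. A call with a number of a shift or a turn outside -1 to 1 is refused whole. A call with a gripper value outside its range is refused whole. OPENING is the opening, from -1 (shut) to 1 (fully open), set as the call begins (- or left out, the last holds). The fingers move at their own pace and stop on an object; FORCE is the grip in N (left out, the last holds). Time passes only in rows, so rows that do not move let the fingers close, or fill a call up. It gives the time, the measured TCP pose, the force, the opening and the grip force at its end, in the units of the state.
- r.get_obs(): the state, without advancing time (a new reading comes with each control period).
- eyes.get_image(name): name is "scene" or "top"; returns (picture, depth): 400x640x3 uint8, red, green, blue; 400x640 float32, m along the optical axis (not along the pixel's ray), 0 where there is no reading.
- eyes.camera_info(name): a dict with "intrinsics" (3x3 intrinsics, pixels), "R" (3x3) and "t" (3): a world point X has camera coordinates R X + t. Camera axes: x right, y down, z forward; pixel columns grow to the right and rows downward; lengths in m; the calibration is good to about 2 mm. A picture is of the moment at which its call begins. camera_info takes no time and is no camera call.
- workorder.job_done(): hands the job in; it is judged then, once.
The state is a dict: "t": time; "joint_positions": joint angles; "joint_velocities": joint speeds; "joint_efforts": joint torques, N m; "position": TCP position; "tcp_rot": TCP orientation; "force": force on the tool from outside, world axes, zero at the start; "moment": the same for the moment, N m; "grip_width": opening from 0.0 (shut) to 1.0 (fully open); "grip_force": force on a finger pad.
Only numpy, scipy, OpenCV 4.12 (cv2) and the standard library are available. Lean on these libraries where they do the work, as an engineer would, in place of code of your own. Each camera call takes 0.05 s, during which the arm holds its last target. There are 200 camera calls.

TASK

Switch the dryer off and then, with it off, lift every tag hanger off the spray rack's rail, over the end stop and onto the dryer's rail, and take the lacquer tin off the dryer and stand it in the middle of the green spill mat. Take the hangers by their orange grips: the varnish is wet, so do not touch the tags or drop any, and leave them all hanging still and straight, spaced so that none touch. Last, turn the dryer's selector to the red mark; do not push the other things on the bench about.

Things in the scene. Friction and masses are not known exactly. Their poses are not given: they have to be found in the camera images.
- hanger1: a hanger with a wet wooden tag; three or four hang on the rack's rail, in any order (absent: None). Closed steel stirrup right round the rail, inside 28 mm wide, 50 mm high, 16 mm long along the rail, 4 mm sheet; its roof slopes 20 degrees to both sides and seats itself on the rail. Origin: middle of the tag's lower edge. z up, y along the rail, x across. Weighs 55 to 100 g
- hanger2: like hanger1. All: 123 mm above the origin is the underside of the roof ridge, on the rail's top line when hung. Above it stands an orange grip block, 10 mm thick (x) by 24 mm (y), from 125 to 161 mm above the origin: hold it here. The stirrup's floor is at 68 to 73 mm; under it hangs the tag (hangerN_c6 in the rules), 6 mm thick, 46 mm wide along y, from 0 to 68 mm
- hanger3: a hanger like hanger1 and hanger2
- hanger4: a hanger like hanger1 and hanger2
- rack: the spray rack, fixed: dark base plate 80 x 270 mm, 12 mm thick, a post, and a level steel rail (rod 10 mm thick, top line 215 mm above the bench) along its y axis, carried at the -y end only; the +y end is free and turned up as an end stop 20 mm higher than the rail's top line. Origin on the bench below the rail
- rack_end (a point): where the rack's rail meets its end stop, on the rail's top line (the stop stands here and is 10 mm thick)
- rack_root (a point): where the rack's rail meets its post, on the rail's top line
- dryer: the warm-air dryer, fixed: white box 260 (x) x 300 (y) x 60 mm, origin under its centre. Over the grille on its far half a rail like the rack's (10 mm thick, top line 215 mm above the bench) runs along y at x = +55 mm, carried at the +y end, free with a 20 mm upturned end stop at the -y end. The selector's axis stands on the near half at x = -65, y = -60 mm
- dryer_end (a point): where the dryer's rail meets its end stop, on the rail's top line (the stop stands here and is 10 mm thick)
- dryer_root (a point): where the dryer's rail meets its post, on the rail's top line
- selector (a joint): the dryer's selector knob, rad: 0 is off (white square), against the end stop; it grows clockwise seen from above and clicks at 0, 0.6, 1.2, 1.8 and 2.4, where the other end stop is. It settles into the nearest click by itself; about 0.1 N m carries it over a click
- selector_grip (a point): on the knob's axis, 88 mm above the bench, a good height for the TCP. The knob is a black disc 40 mm across, its top 9 mm above the 60 mm deck, with a grip bar 42 mm long and 12 mm wide standing from there to 36 mm above the deck
- selector_pointer (a point): a point 34 mm from the knob's axis on the line of its white pointer, over the ring of marks: where the knob points. The bar lies along this line
- red_mark: the red dot (11 mm) on the dial, 34 mm from the knob's axis, at one of the four heat settings 0.6, 1.2, 1.8, 2.4; the other three have small grey dots
- can: a lidded lacquer tin left standing on the dryer's deck: aluminium with a blue band, 60 mm across and 48 mm high, red disc on the lid. Origin: centre of its underside; its z is up. 110 to 270 g
- mat: the green spill mat on the bench, fixed, 130 x 130 mm and 3 mm thick. Origin: centre of its underside
- tape: a roll of yellow tape, 90 mm across and 25 mm high, lying near the mat. Bystander
- sander: a cork sanding block 60 x 100 x 29 mm. Bystander
- brush: a paint brush 200 mm long, lying. Bystander
- mug: a blue mug 80 mm across, 90 mm high. Bystander
- thinner: a clear bottle 70 mm across, 170 mm high. Bystander
- blanks: a stack of pale wooden blanks 72 x 114 x 30 mm. Bystander
Mind the look-alikes: they are no part of the job. Of the things like the mat, leave any that is blue; of the rest the smaller one is meant.

How it is judged:
By the outcome, as a careful person would: the job done as asked, in the order asked, and still so for the second after the job is handed in, with the robot touching nothing.
Of hanger1, hanger2, hanger3, hanger4 only 3 to 4 are there at a start; the rules pass over those that are not, and their reading is None.
At some moment in a run one of can, hanger1, hanger2, hanger3, hanger4 may be knocked a few centimetres aside while the robot is not near it.
It also fails if it takes over 210 s, if anything falls off the work surface, if the arm or the gripper's body presses on something with over 40 N, if the wrist force passes 120 N, or if a joint passes its speed limit or range.

## Working session

There is one attempt and no reset: what is moved stays moved. The work goes in short steps, Python scripts to look and compute and a shell command to move; the robot and the scene stay as the last step left them, time stands still between calls to the robot, and variables do not carry over. Pictures are saved under pics/ and viewed, at most 14 in all, crops included, and the job is handed in when it is done.

```bash
ls; mkdir -p pics
cat > h.py <<'E'
import numpy as np, cv2, json
from station import r, eyes, workorder
def cam(n):
    i=eyes.camera_info(n); return np.array(i["intrinsics"]),np.array(i["R"]),np.array(i["t"])
def shot(n,save=None):
    im,d=eyes.get_image(n)
    if save: cv2.imwrite(f"pics/{save}.png",im[:,:,::-1])
    return im,d
def cloud(n,d):
    K,R,t=cam(n); v,u=np.mgrid[:d.shape[0],:d.shape[1]]
    P=np.stack([(u-K[0,2])/K[0,0]*d,(v-K[1,2])/K[1,1]*d,d],-1)
    return (P-t)@R
def ray(n,u,v,z):
    K,R,t=cam(n); c=-R.T@t; q=R.T@np.linalg.inv(K)@np.array([u,v,1.]); return c+q*(z-c[2])/q[2]
def proj(n,X):
    K,R,t=cam(n); p=K@(R@np.asarray(X,float)+t); return p[:2]/p[2]
E
python3 - <<'E'
from h import *
a,d=shot("scene","scene0"); b,e=shot("top","top0")
np.savez("s0",a=a,d=d,b=b,e=e)
for n in("scene","top"):
    K,R,t=cam(n); print(n,K.round(1).tolist(),R.round(3).tolist(),(-R.T@t).round(3))
o=r.get_obs(); print(o)
E
```

```text
pics
scene [[479.8, 0.0, 312.2], [0.0, 479.8, 194.8], [0.0, 0.0, 1.0]] [[-0.85, 0.527, -0.021], [0.34, 0.516, -0.786], [-0.404, -0.675, -0.617]] [0.965 0.787 0.877]
top [[416.2, 0.0, 320.3], [0.0, 416.2, 197.3], [0.0, 0.0, 1.0]] [[0.016, -1.0, 0.016], [-0.985, -0.019, -0.169], [0.17, -0.013, -0.985]] [ 0.317 -0.036  1.171]
{'t': 0.1, 'joint_positions': array([-1.36063564,  0.33283829, -0.06466908,  1.46082495,  0.02157869,
        1.34988873, -0.08852071]), 'joint_velocities': array([ 0.00025396, -0.00234755, -0.00184817, -0.00175606, -0.00029176,
       -0.00013088, -0.00044226]), 'joint_efforts': array([ 1.24397659e-03, -6.26743197e+01,  4.89825255e-02, -3.92429852e+01,
        1.63833692e-02,  6.81108955e-03, -1.32689874e-05]), 'position': array([0.14410947, 0.60785574, 0.24929235]), 'tcp_rot': array([-3.64839126e-01, -3.12023175e+00,  1.98062766e-03]), 'force': array([ 0.07246678,  0.16429566, -0.82698216]), 'moment': array([0.04684786, 0.02646442, 0.00917035]), 'grip_force': 0.0, 'grip_width': 0.9987769813423584}
```

View pics/scene0.png

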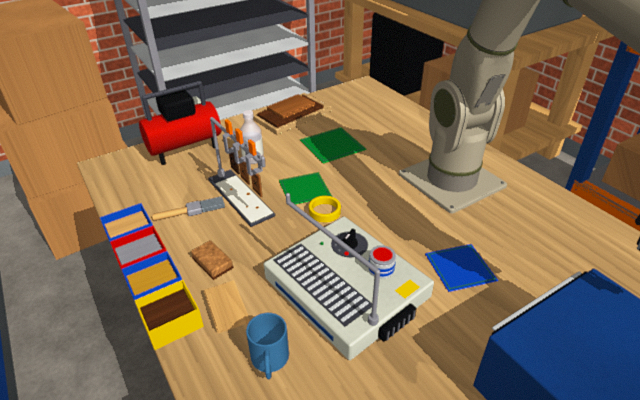

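View pics/top0.png

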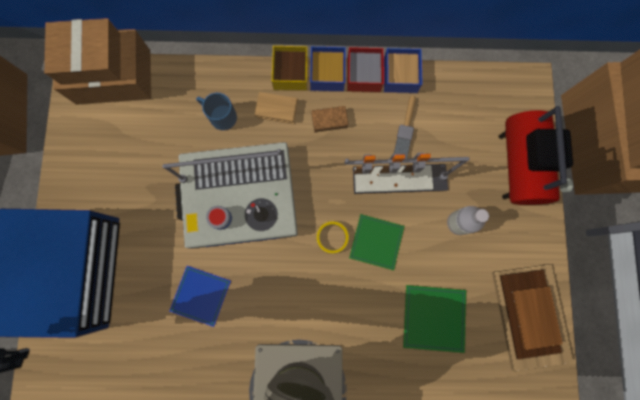

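The scene view shows 3 or so hangers on the rack rail (230–262, 130–190) and the dryer with its knob (348,243) and tin (382,258). Candidates for the mat (top view): small green (377,242), larger green (435,318), blue (200,295). I choose the small green one. Next come close crops of the rack and the dial.

Run:
```python
from h import *
s=np.load("s0.npz");a,d,b,e=[s[k] for k in"adbe"]
c1=cv2.resize(a[100:230,195:325],(520,520),interpolation=2)
c2=cv2.resize(a[215:295,320:420],(800,640),interpolation=2)[:520]
c3=cv2.resize(b[140:250,160:300],(700,550),interpolation=2)
cv2.imwrite("pics/c1.png",c1[:,:,::-1]);cv2.imwrite("pics/c3.png",c3[:,:,::-1])
cv2.imwrite("pics/c2.png",cv2.resize(a[215:290,315:415],(800,600),interpolation=2)[:,:,::-1])
def masks(im):
    h=cv2.cvtColor(im,cv2.COLOR_RGB2HSV);H,S,V=[h[...,i].astype(int) for i in range(3)]
    return {"orange":(H>8)&(H<16)&(S>190)&(V>140),"green":(H>50)&(H<75)&(S>120),"red":((H<5)|(H>175))&(S>150)&(V>90),"yellow":(H>22)&(H<32)&(S>180)}
for n,im,dd in(("scene",a,d),("top",b,e)):
    P=cloud(n,dd)
    for k,m in masks(im).items():
        m=m&(dd>0); nn,l,st,ce=cv2.connectedComponentsWithStats(m.astype(np.uint8))
        for i in range(1,nn):
            if st[i,4]<8: continue
            p=P[l==i]
            if p[:,0].min()<.1 or p[:,0].max()>1.1 or abs(p[:,1]).max()>.7: continue
            print(n,k,st[i].tolist(),"mean",p.mean(0).round(3),"min",p.min(0).round(3),"max",p.max(0).round(3))
```

```text
scene orange [291, 99, 24, 11, 81] mean [ 0.163 -0.614  0.046] min [ 0.125 -0.649  0.031] max [ 0.203 -0.581  0.051]
scene orange [273, 104, 19, 10, 51] mean [ 0.243 -0.612  0.047] min [ 0.206 -0.634  0.041] max [ 0.275 -0.578  0.051]
scene orange [225, 119, 8, 16, 76] mean [ 0.578 -0.286  0.237] min [ 0.444 -0.691  0.005] max [ 0.583 -0.271  0.256]
scene orange [235, 128, 8, 16, 79] mean [ 0.577 -0.222  0.24 ] min [ 0.57  -0.241  0.22 ] max [ 0.581 -0.211  0.257]
scene orange [248, 140, 8, 16, 79] mean [ 0.574 -0.154  0.241] min [ 0.568 -0.168  0.217] max [ 0.577 -0.144  0.256]
scene green [300, 128, 66, 35, 1273] mean [ 0.196 -0.362  0.006] min [ 0.105 -0.453 -0.001] max [ 0.28  -0.278  0.013]
scene green [279, 173, 52, 31, 987] mean [ 0.397 -0.209  0.006] min [ 0.322 -0.283 -0.001] max [0.585 0.056 0.225]
scene red [139, 102, 81, 53, 2328] mean [ 0.641 -0.576  0.108] min [ 0.504 -0.668  0.04 ] max [ 0.742 -0.374  0.218]
scene red [215, 124, 7, 11, 41] mean [ 0.519 -0.559  0.075] min [ 0.505 -0.573  0.05 ] max [ 0.579 -0.395  0.18 ]
scene red [373, 248, 19, 13, 203] mean [0.446 0.2
[... 1046 characters left out ...]
.   ] max [ 0.227 -0.289  0.006]
top red [348, 48, 36, 37, 180] mean [ 0.894 -0.176  0.055] min [ 0.839 -0.224  0.034] max [ 0.951 -0.125  0.065]
top red [506, 111, 52, 91, 2696] mean [ 0.609 -0.585  0.123] min [ 0.501 -0.659  0.073] max [ 0.737 -0.558  0.153]
top red [209, 209, 16, 15, 184] mean [0.446 0.215 0.109] min [0.428 0.196 0.103] max [0.465 0.233 0.114]
top yellow [272, 46, 35, 44, 552] mean [0.88  0.046 0.044] min [ 0.838 -0.004  0.007] max [0.952 0.095 0.068]
top yellow [187, 214, 10, 17, 151] mean [0.434 0.292 0.061] min [0.413 0.278 0.054] max [0.457 0.306 0.066]
top yellow [317, 221, 32, 32, 295] mean [ 0.406 -0.087  0.024] min [ 0.363 -0.129  0.001] max [ 0.449 -0.043  0.031]
```

View pics/c1.png

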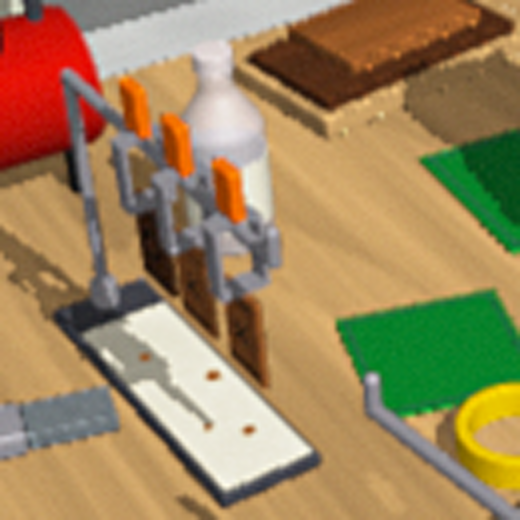

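View pics/c2.png

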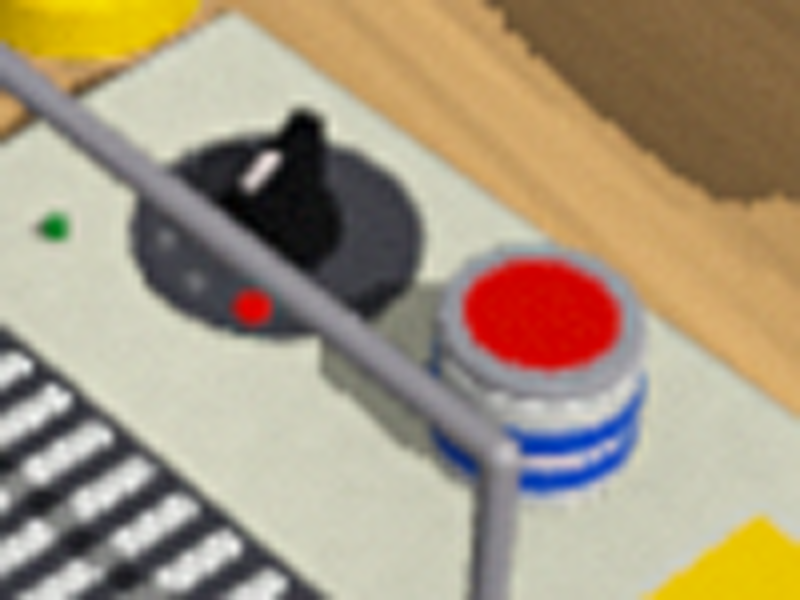

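View pics/c3.png

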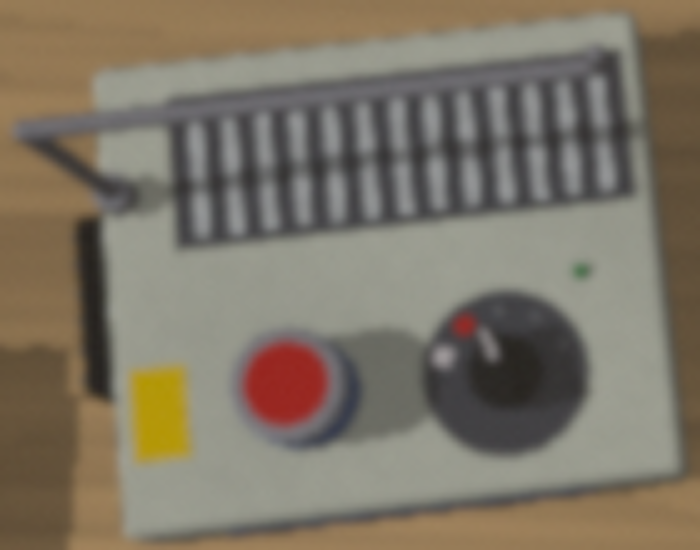

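The crops show three hangers (grips in the scene view at (229,127), (239,136), (252,148)). The red dot is beside the white square, so red is the 0.6 click, and the pointer is further clockwise. The rails and dryer are turned a few degrees. Now the numbers.

```bash
cat >> h.py <<'E'
def delta(x,y,z,hd=None):
    """fractions from measured TCP to target; hd = heading (deg, mod 180) of closing axis"""
    from scipy.spatial.transform import Rotation as Ro
    o=r.get_obs(); p=o["position"]; M=Ro.from_rotvec(o["tcp_rot"]).as_matrix()
    s=np.round((np.array([x,y,z])-p)/.2,3); cur=np.degrees(np.arctan2(M[1,1],M[0,1]))
    out=f"t {o['t']:.1f} p {p.round(4)} head {cur:.2f} tilt {M[:2,2].round(4)} F {o['force'].round(1)} g {o['grip_width']:.3f}/{o['grip_force']:.0f} J {o['joint_positions'].round(2)} -> shift {s}"
    if hd is not None:
        dd=(hd-cur+90)%180-90; out+=f" turn {dd:.1f}deg az {dd/180:.4f}"
    print(out)
E
python3 - <<'E'
from h import *
s=np.load("s0.npz");a,d,b,e=[s[k] for k in"adbe"]
for n,im,dd in(("top",b,e),("scene",a,d)):
    P=cloud(n,dd); X,Y,Z=[P[...,i] for i in range(3)]
    box=(X>.33)&(X<.72)&(Y>-.05)&(Y<.4)&(dd>0)
    m=box&(Z>.052)&(Z<.069); pts=P[m][:,:2].astype(np.float32)
    (c,w,an)=cv2.minAreaRect((pts*1000)); print(n,"deck",np.round(c,1),np.round(w,1),round(an,2),"z",np.median(Z[m]).round(4))
    m=(Z>.196)&(Z<.225)&(X>.5)&(X<.65)&(dd>0)
    for nm,q in(("dryer",m&(Y>.02)&(Y<.4)),("rack",m&(Y>-.4)&(Y<-.08))):
        p=P[q]; k=np.polyfit(p[:,1],p[:,0],1)
        for _ in range(3):
            p=p[abs(p[:,0]-np.polyval(k,p[:,1]))<.006]; k=np.polyfit(p[:,1],p[:,0],1)
        print(n,nm,"rail x=%.4f*y+%.4f"%tuple(k),"yaw deg",np.degrees(np.arctan(-k[0])).round(2),"y",p[:,1].min().round(4),p[:,1].max().round(4),"ztop",np.percentile(p[:,2],[50,90]).round(4))
        q2=(Z>.226)&(Z<.245)&(X>.5)&(X<.65)&(dd>0)&((Y>-.02)&(Y<.1) if nm=="dryer" else (Y>-.14)&(Y<-.08))
        if q2.any(): print("  stop",P[q2].mean(0).round(4),P[q2].min(0).round(4),P[q2].max(0).round(4))
        v,u=np.nonzero(q2); 
    # knob
    q=box&(Z>.088)&(Z<.1)&(X<.5)&(Y<.17); p=P[q]; print(n,"bar top",len(p),p.mean(0).round(4)); 
    if len(p)>5:
        w,V=np.linalg.eigh(np.cov(p[:,:2].T)); print("  dir deg",np.degrees(np.arctan2(V[1,1],V[0,1])).round(1),np.sqrt(w).round(4))
    q=box&(im.min(-1)>150)&(X>.42)&(X<.52)&(Y>.06)&(Y<.145)&(Z>.066)&(Z<.1); print(n,"white pointer",q.sum(),P[q].mean(0).round(4) if q.any() else "")
    q=box&(im[...,0]<110)&(X>.38)&(X<.53)&(Y>.03)&(Y<.18)&(Z>.056)&(Z<.064);(c,rr)=cv2.minEnclosingCircle((P[q][:,:2]*1000).astype(np.float32));print(n,"dial",np.round(c,1),round(rr,1))
    h=cv2.cvtColor(im,cv2.COLOR_RGB2HSV)
    q=(h[...,0]>50)&(h[...,0]<75)&(h[...,1]>120)&(X>.3)&(X<.5)&(Y>-.31)&(Y<-.1)&(Z<.02); print(n,"mat",[np.round(x,1) for x in cv2.minAreaRect((P[q][:,:2]*1000).astype(np.float32))],np.median(Z[q]))
E
```

```text
top deck [553.1 189. ] [339.2 314.3] 7.79 z 0.0608
top dryer rail x=-0.1368*y+0.5935 yaw deg 7.79 y 0.0463 0.3232 ztop [0.2145 0.2171]
  stop [0.587  0.05   0.2314] [0.583  0.0457 0.2262] [0.5914 0.0549 0.2369]
top rack rail x=-0.0614*y+0.5574 yaw deg 3.51 y -0.3996 -0.1049 ztop [0.2147 0.2179]
  stop [ 0.5663 -0.1079  0.2335] [ 0.5625 -0.1132  0.2288] [ 0.5702 -0.1037  0.2381]
top bar top 75 [0.4584 0.1075 0.0955]
  dir deg -153.9 [0.0035 0.0121]
top white pointer 0 
top dial [451.2 122.4] 86.7
top mat [array([ 396.1, -210.1]), array([123.1, 120.6]), np.float64(75.4)] 0.0031825835890004826
scene deck [554.9 191.4] [342.9 318.7] 7.43 z 0.0621
scene dryer rail x=-0.1380*y+0.5971 yaw deg 7.86 y 0.0503 0.3274 ztop [0.2152 0.2175]
  stop [0.5899 0.0539 0.2327] [0.5844 0.0504 0.2269] [0.5938 0.0575 0.2373]
scene rack rail x=-0.0532*y+0.5654 yaw deg 3.04 y -0.3979 -0.101 ztop [0.2159 0.2207]
  stop [ 0.5694 -0.1049  0.233 ] [ 0.5647 -0.1104  0.2273] [ 0.5729 -0.1009  0.2386]
scene bar top 83 [0.4614 0.112  0.0952]
  dir deg -155.7 [0.0037 0.0128]
scene white pointer 6 [0.4634 0.1044 0.0926]
scene dial [477.4 117.6] 64.3
scene mat [array([ 396.2, -209.6]), array([130.8, 127.5]), np.float64(78.1)] 0.005169494082917499
```

Run:
```python
from h import *
z=.0605
A=np.array([.460,.110])
def sh(nm,n,u,v):
    p=ray(n,u,v,z)[:2]; w=p-A; print(nm,n,p.round(4),"r",np.hypot(*w).round(4),"ang",np.degrees(np.arctan2(w[1],w[0])).round(1))
T=lambda u,v:("top",160+u/5-.5,140+v/5-.5)
S=lambda u,v:("scene",315+u/8-.5,215+v/8-.5)
sh("red",*T(465,326));sh("red",*S(253,308));sh("white",*T(443,357));sh("g",*T(500,311));sh("g",*T(538,318));sh("g",*S(165,238));sh("g",*S(197,280))
s=np.load("s0.npz");b,e=s["b"],s["e"];P=cloud("top",e);m=(P[...,2]>.054)&(P[...,2]<.067)&(P[...,0]<.72)&(P[...,0]>.3)&(abs(P[...,1]-.17)<.25)&(b.min(-1)>105)&(b.max(-1)-b.min(-1).astype(int)<45)
m=cv2.morphologyEx(m.astype(np.uint8),cv2.MORPH_OPEN,np.ones((5,5)))>0
print([np.round(x,4) for x in cv2.minAreaRect((P[m][:,:2]*1000).astype(np.float32))])
delta(.46,.11,.2,115.2)
```

```text
red top [0.4847 0.1321] r 0.0331 ang 41.8
red scene [0.4825 0.1294] r 0.0297 ang 40.7
white top [0.4677 0.1431] r 0.034 ang 77.0
g top [0.4932 0.1136] r 0.0334 ang 6.2
g top [0.4898 0.093 ] r 0.0343 ang -29.7
g scene [0.4878 0.0903] r 0.0341 ang -35.3
g scene [0.4899 0.1105] r 0.0299 ang 1.1
[array([515.3922, 178.068 ]), array([258.6432, 296.3862]), np.float64(7.6737)]
t 0.1 p [0.1441 0.6079 0.2493] head 76.66 tilt [-0.0002 -0.0012] F [ 0.1  0.2 -0.8] g 0.999/0 J [-1.36  0.33 -0.06  1.46  0.02  1.35 -0.09] -> shift [ 1.579 -2.489 -0.246] turn 38.5deg az 0.2141
```

```bash
R='[]'
python3 -m pendant '[{"tx":0.08,"ty":-0.125,"az":-0.039},{"tx":0.08,"ty":-0.125,"az":-0.039},{"tx":0.08,"ty":-0.125,"az":-0.039},{"tx":0.08,"ty":-0.125,"az":-0.039},{"tx":0.08,"ty":-0.125,"az":-0.039}]' 1 40
python3 -m pendant '[{"tx":0.08,"ty":-0.125,"az":-0.039},{"tx":0.08,"ty":-0.125,"az":-0.039},{"tx":0.08,"ty":-0.125,"az":-0.039},{"tx":0.08,"ty":-0.125,"az":-0.039},{"tx":0.08,"ty":-0.125,"az":-0.039}]'
python3 -m pendant '[{"tx":0.08,"ty":-0.125,"az":-0.039},{"tx":0.08,"ty":-0.125,"az":-0.039},{"tx":0.08,"ty":-0.125,"az":-0.039},{"tx":0.08,"ty":-0.125,"az":-0.039},{"tx":0.08,"ty":-0.125,"az":-0.039}]'
python3 -m pendant '[{"tx":0.08,"ty":-0.125,"az":-0.039},{"tx":0.08,"ty":-0.125,"az":-0.039},{"tx":0.08,"ty":-0.125,"az":-0.039},{"tx":0.08,"ty":-0.125,"az":-0.039},{"tz":0}]'
python3 -c "
from h import *
delta(.46,.11,.09,-64.8)"
```

```text
t 0.1 p [0.1441 0.6079 0.2493] head 76.66 tilt [-0.0002 -0.0012] F [ 0.1  0.2 -0.8] g 0.999/0 J [-1.36  0.33 -0.06  1.46  0.02  1.35 -0.09] -> shift [ 1.579 -2.489 -0.796] turn 38.5deg az 0.2141$[0]: bad value
$[0]: bad value
$[0]: bad value
$[0]: bad value
```

```bash
python3 -m pendant '[{"tx":0.08,"ty":-0.125,"tz":0,"ax":0,"ay":0,"az":-0.039},{"tx":0.08,"ty":-0.125,"tz":0,"ax":0,"ay":0,"az":-0.039},{"tx":0.08,"ty":-0.125,"tz":0,"ax":0,"ay":0,"az":-0.039},{"tx":0.08,"ty":-0.125,"tz":0,"ax":0,"ay":0,"az":-0.039},{"tx":0.08,"ty":-0.125,"tz":0,"ax":0,"ay":0,"az":-0.039}]' 1 40; python3 -m pendant 2>&1 --help | head -20
```

```text
t: 0.6
position: [0.2247, 0.4819, 0.2497]
tcp_rot: [-1.296, -2.862, 0.001]
force: [0.2, 0.9, -0.4]
grip_width: 1.001
grip_force: 0.0
invalid input: not JSON, or not a number
```

```bash
python3 -m pendant '[{"tx":0.08,"ty":-0.125,"tz":0,"ax":0,"ay":0,"az":-0.039},{"tx":0.08,"ty":-0.125,"tz":0,"ax":0,"ay":0,"az":-0.039},{"tx":0.08,"ty":-0.125,"tz":0,"ax":0,"ay":0,"az":-0.039},{"tx":0.08,"ty":-0.125,"tz":0,"ax":0,"ay":0,"az":-0.039},{"tx":0.08,"ty":-0.125,"tz":0,"ax":0,"ay":0,"az":-0.039}]' >/dev/null
python3 -m pendant '[{"tx":0.08,"ty":-0.125,"tz":0,"ax":0,"ay":0,"az":-0.039},{"tx":0.08,"ty":-0.125,"tz":0,"ax":0,"ay":0,"az":-0.039},{"tx":0.08,"ty":-0.125,"tz":0,"ax":0,"ay":0,"az":-0.039},{"tx":0.08,"ty":-0.125,"tz":0,"ax":0,"ay":0,"az":-0.039},{"tx":0.08,"ty":-0.125,"tz":0,"ax":0,"ay":0,"az":-0.039}]' >/dev/null
python3 -m pendant '[{"tx":0.08,"ty":-0.125,"tz":0,"ax":0,"ay":0,"az":-0.039},{"tx":0.08,"ty":-0.125,"tz":0,"ax":0,"ay":0,"az":-0.039},{"tx":0.08,"ty":-0.125,"tz":0,"ax":0,"ay":0,"az":-0.039},{"tx":0.08,"ty":-0.125,"tz":0,"ax":0,"ay":0,"az":-0.039},{"tx":0,"ty":0,"tz":0,"ax":0,"ay":0,"az":0}]'
python3 -c "
from h import *
delta(.46,.11,.09,-64.8)"
```

```text
t: 2.1
position: [0.4497, 0.1294, 0.25]
tcp_rot: [3.013, 0.885, 0.0]
force: [-0.3, -0.5, -0.0]
grip_width: 1.001
grip_force: 0.0
t 2.1 p [0.4497 0.1294 0.25  ] head -57.26 tilt [ 0.0004 -0.001 ] F [-0.3 -0.5 -0. ] g 1.001/0 J [-0.85 -0.04  0.46  1.88  0.02  1.3  -1.39] -> shift [ 0.052 -0.097 -0.8  ] turn -7.5deg az -0.0419
```

```bash
python3 -m pendant '[{"tx":0.026,"ty":-0.05,"tz":0,"ax":0,"ay":0,"az":-0.021},{"tx":0.026,"ty":-0.047,"tz":0,"ax":0,"ay":0,"az":-0.021},{"tx":0,"ty":0,"tz":-0.2,"ax":0,"ay":0,"az":0},{"tx":0,"ty":0,"tz":-0.2,"ax":0,"ay":0,"az":0},{"tx":0,"ty":0,"tz":-0.15,"ax":0,"ay":0,"az":0}]' 0 >/dev/null
python3 -m pendant '[{"tx":0,"ty":0,"tz":-0.15,"ax":0,"ay":0,"az":0},{"tx":0,"ty":0,"tz":-0.1,"ax":0,"ay":0,"az":0},{"tx":0,"ty":0,"tz":0,"ax":0,"ay":0,"az":0},{"tx":0,"ty":0,"tz":0,"ax":0,"ay":0,"az":0},{"tx":0,"ty":0,"tz":0,"ax":0,"ay":0,"az":0}]'
python3 -m pendant '[{"tx":0,"ty":0,"tz":0,"ax":0,"ay":0,"az":0},{"tx":0,"ty":0,"tz":0,"ax":0,"ay":0,"az":0},{"tx":0,"ty":0,"tz":0,"ax":0,"ay":0,"az":0},{"tx":0,"ty":0,"tz":0,"ax":0,"ay":0,"az":0},{"tx":0,"ty":0,"tz":0,"ax":0,"ay":0,"az":0}]' -1 40
python3 -c "
from h import *
delta(.46,.11,.09,-64.8)"
```

```text
t: 3.1
position: [0.4591, 0.1142, 0.0911]
tcp_rot: [-3.062, -0.7, -0.002]
force: [-0.1, 0.3, -0.1]
grip_width: 0.501
grip_force: 0.0
t: 3.6
position: [0.4611, 0.1102, 0.0914]
tcp_rot: [3.06, 0.693, 0.006]
force: [6.3, -15.7, 4.9]
grip_width: 0.133
grip_force: 42.4
t 3.6 p [0.4611 0.1102 0.0914] head -64.48 tilt [ 0.0047 -0.0029] F [  6.3 -15.7   4.9] g 0.133/42 J [-0.79  0.16  0.5   2.05 -0.09  0.94 -1.37] -> shift [-0.006 -0.001 -0.007] turn -0.3deg az -0.0018
```

```bash
python3 -m pendant '[{"tx":0.01,"ty":-0.02,"tz":0,"ax":0,"ay":0,"az":0},{"tx":0,"ty":0,"tz":0,"ax":0,"ay":0,"az":0.03},{"tx":0,"ty":0,"tz":0,"ax":0,"ay":0,"az":0.03},{"tx":0,"ty":0,"tz":0,"ax":0,"ay":0,"az":0.03},{"tx":0,"ty":0,"tz":0,"ax":0,"ay":0,"az":0.03}]'
python3 -m pendant '[{"tx":0,"ty":0,"tz":0,"ax":0,"ay":0,"az":0.03},{"tx":0,"ty":0,"tz":0,"ax":0,"ay":0,"az":0.03},{"tx":0,"ty":0,"tz":0,"ax":0,"ay":0,"az":0.03},{"tx":0,"ty":0,"tz":0,"ax":0,"ay":0,"az":0.03},{"tx":0,"ty":0,"tz":0,"ax":0,"ay":0,"az":0.03}]'
python3 -m pendant '[{"tx":0,"ty":0,"tz":0,"ax":0,"ay":0,"az":0.02},{"tx":0,"ty":0,"tz":0,"ax":0,"ay":0,"az":0.01},{"tx":0,"ty":0,"tz":0,"ax":0,"ay":0,"az":0},{"tx":0,"ty":0,"tz":0,"ax":0,"ay":0,"az":0},{"tx":0,"ty":0,"tz":0,"ax":0,"ay":0,"az":0}]'
python3 -c "
from h import *
delta(.46,.11,.09,-13.5); print(r.get_obs()['moment'])"
```

```text
t: 4.1
position: [0.4607, 0.1107, 0.0913]
tcp_rot: [-2.873, -1.266, -0.002]
force: [-5.9, 2.1, 13.7]
grip_width: 0.129
grip_force: 43.6
t: 4.6
position: [0.4595, 0.1114, 0.0913]
tcp_rot: [-2.496, -1.902, 0.0]
force: [-13.3, 3.5, 19.7]
grip_width: 0.131
grip_force: 44.6
t: 5.1
position: [0.4594, 0.1114, 0.0913]
tcp_rot: [-2.41, -2.009, -0.0]
force: [-13.0, 4.9, 19.2]
grip_width: 0.136
grip_force: 59.6
t 5.1 p [0.4594 0.1114 0.0913] head -10.36 tilt [-0.0025  0.0031] F [-13.    4.9  19.2] g 0.136/60 J [-0.7   0.16  0.4   2.05 -0.08  0.95 -0.44] -> shift [ 0.003 -0.007 -0.007] turn -3.1deg az -0.0175
[ 0.97383859  3.03670803 -1.36612762]
```

```bash
python3 -m pendant '[{"tx":0,"ty":0,"tz":0,"ax":0,"ay":0,"az":-0.02},{"tx":0,"ty":0,"tz":0,"ax":0,"ay":0,"az":0},{"tx":0,"ty":0,"tz":0,"ax":0,"ay":0,"az":0},{"tx":0,"ty":0,"tz":0,"ax":0,"ay":0,"az":0},{"tx":0,"ty":0,"tz":0,"ax":0,"ay":0,"az":0}]' 0
python3 -m pendant '[{"tx":0,"ty":0,"tz":0,"ax":0,"ay":0,"az":0},{"tx":0,"ty":0,"tz":0.1,"ax":0,"ay":0,"az":0},{"tx":0,"ty":0,"tz":0.2,"ax":0,"ay":0,"az":0},{"tx":-0.2,"ty":0,"tz":0.2,"ax":0,"ay":0,"az":0},{"tx":-0.2,"ty":0,"tz":0.2,"ax":0,"ay":0,"az":0}]' 1 >/dev/null
python3 -m pendant '[{"tx":-0.2,"ty":0.1,"tz":0,"ax":0,"ay":0,"az":0},{"tx":-0.2,"ty":0.2,"tz":0,"ax":0,"ay":0,"az":0},{"tx":0,"ty":0.2,"tz":0,"ax":0,"ay":0,"az":0},{"tx":0,"ty":0.2,"tz":0,"ax":0,"ay":0,"az":0},{"tx":0,"ty":0,"tz":0,"ax":0,"ay":0,"az":0}]'
cat >> h.py <<'E'
def look(tag):
    """bar direction, tin lid, grips, seen in both views"""
    for n in("top","scene"):
        im,dd=shot(n,f"{tag}_{n}"); P=cloud(n,dd); X,Y,Z=[P[...,i] for i in range(3)]
        q=(X>.42)&(X<.5)&(Y>.07)&(Y<.15)&(Z>.085)&(Z<.1); p=P[q]
        if len(p)>9:
            w,V=np.linalg.eigh(np.cov(p[:,:2].T)); print(n,"bar",len(p),p.mean(0).round(4),"dir",(np.degrees(np.arctan2(V[1,1],V[0,1]))%180).round(1))
        h=cv2.cvtColor(im,cv2.COLOR_RGB2HSV);H,S,Vv=[h[...,i].astype(int) for i in range(3)]
        for k,m in(("lid",((H<5)|(H>175))&(S>150)&(Vv>90)&(X>.1)&(X<.6)&(abs(Y)<.4)),("grip",(H>8)&(H<16)&(S>190)&(Vv>140)&(X>.45)&(X<.65)&(abs(Y)<.4)&(Z>.1))):
            nn,l,st,ce=cv2.connectedComponentsWithStats((m&(dd>0)).astype(np.uint8))
            for i in range(1,nn):
                if st[i,4]>12: p=P[l==i]; print(n,k,st[i,:2].tolist(),st[i,4],"med",np.median(p,0).round(4),"min",p.min(0).round(3),"max",p.max(0).round(3))
E
python3 -c "
from h import *
look('off')
delta(.446,.215,.25)"
```

```text
t: 5.6
position: [0.4606, 0.1097, 0.09]
tcp_rot: [2.473, 1.938, 0.0]
force: [0.1, -0.0, -0.2]
grip_width: 0.504
grip_force: 0.0
t: 6.6
position: [0.3135, 0.2492, 0.2208]
tcp_rot: [-2.468, -1.944, -0.001]
force: [0.1, -1.7, -0.1]
grip_width: 1.006
grip_force: 0.0
top bar 74 [0.4584 0.108  0.0953] dir 75.4
top lid [209, 209] 183 med [0.4464 0.2144 0.1085] min [0.428 0.196 0.104] max [0.465 0.234 0.114]
top grip [394, 155] 30 med [ 0.5725 -0.2259  0.2528] min [ 0.569 -0.235  0.246] max [ 0.577 -0.216  0.256]
top grip [420, 154] 33 med [ 0.5758 -0.2859  0.2531] min [ 0.573 -0.295  0.249] max [ 0.581 -0.274  0.258]
top grip [365, 156] 34 med [ 0.5691 -0.1573  0.253 ] min [ 0.565 -0.169  0.248] max [ 0.573 -0.148  0.258]
scene bar 88 [0.4616 0.1119 0.0947] dir 77.7
scene lid [373, 248] 202 med [0.4465 0.2155 0.1102] min [0.426 0.193 0.106] max [0.467 0.237 0.114]
scene lid [344, 251] 20 med [0.4848 0.1314 0.0633] min [0.479 0.123 0.06 ] max [0.489 0.138 0.068]
scene grip [225, 119] 74 med [ 0.581  -0.2773  0.2404] min [ 0.574 -0.297  0.219] max [ 0.584 -0.269  0.257]
scene grip [235, 128] 78 med [ 0.5779 -0.2198  0.24  ] min [ 0.571 -0.238  0.221] max [ 0.581 -0.209  0.257]
scene grip [248, 140] 84 med [ 0.5746 -0.1517  0.2402] min [ 0.567 -0.168  0.219] max [ 0.576 -0.143  0.256]
t 6.7 p [0.3144 0.2453 0.2205] head -13.79 tilt [-0.0002 -0.001 ] F [-0.1 -0.6  0.5] g 1.000/0 J [-0.91 -0.16  0.12  2.05  0.02  1.25 -1.04] -> shift [ 0.658 -0.152  0.148]
```

```bash
python3 -m pendant '[{"tx":0.165,"ty":-0.038,"tz":0,"ax":0,"ay":0,"az":0},{"tx":0.165,"ty":-0.038,"tz":0,"ax":0,"ay":0,"az":0},{"tx":0.165,"ty":-0.038,"tz":0,"ax":0,"ay":0,"az":0},{"tx":0.165,"ty":-0.038,"tz":0,"ax":0,"ay":0,"az":0},{"tx":0,"ty":0,"tz":-0.1,"ax":0,"ay":0,"az":0}]' 1 >/dev/null
python3 -m pendant '[{"tx":0,"ty":0,"tz":-0.15,"ax":0,"ay":0,"az":0},{"tx":0,"ty":0,"tz":-0.15,"ax":0,"ay":0,"az":0},{"tx":0,"ty":0,"tz":-0.15,"ax":0,"ay":0,"az":0},{"tx":0,"ty":0,"tz":-0.1,"ax":0,"ay":0,"az":0},{"tx":0,"ty":0,"tz":0,"ax":0,"ay":0,"az":0}]'
python3 -m pendant '[{"tx":0,"ty":0,"tz":0,"ax":0,"ay":0,"az":0},{"tx":0,"ty":0,"tz":0,"ax":0,"ay":0,"az":0},{"tx":0,"ty":0,"tz":0,"ax":0,"ay":0,"az":0},{"tx":0,"ty":0,"tz":0,"ax":0,"ay":0,"az":0},{"tx":0,"ty":0,"tz":0,"ax":0,"ay":0,"az":0}]' -1 40
python3 -c "
from h import *
delta(.4465,.215,.09)"
```

```text
t: 7.7
position: [0.4451, 0.2125, 0.0885]
tcp_rot: [2.475, 1.935, -0.008]
force: [-0.4, -0.7, 1.0]
grip_width: 1.001
grip_force: 0.0
t: 8.2
position: [0.4473, 0.2149, 0.0925]
tcp_rot: [2.474, 1.936, 0.004]
force: [-2.3, -2.6, 6.9]
grip_width: 0.688
grip_force: 43.0
t 8.2 p [0.4473 0.2149 0.0925] head -13.90 tilt [0.0019 0.0014] F [-2.3 -2.6  6.9] g 0.688/43 J [-0.79  0.2   0.27  1.99 -0.07  0.96 -0.72] -> shift [-0.004  0.001 -0.012]
```

```bash
python3 -m pendant '[{"tx":0,"ty":0,"tz":0.03,"ax":0,"ay":0,"az":0},{"tx":0,"ty":0,"tz":0.12,"ax":0,"ay":0,"az":0},{"tx":0,"ty":0,"tz":0.15,"ax":0,"ay":0,"az":0},{"tx":0,"ty":0,"tz":0.15,"ax":0,"ay":0,"az":0},{"tx":0,"ty":-0.1,"tz":0.1,"ax":0,"ay":0,"az":0}]'
python3 -m pendant '[{"tx":-0.025,"ty":-0.19,"tz":0,"ax":0,"ay":0,"az":0},{"tx":-0.025,"ty":-0.19,"tz":0,"ax":0,"ay":0,"az":0},{"tx":-0.025,"ty":-0.19,"tz":0,"ax":0,"ay":0,"az":0},{"tx":-0.025,"ty":-0.19,"tz":0,"ax":0,"ay":0,"az":0},{"tx":-0.025,"ty":-0.19,"tz":0,"ax":0,"ay":0,"az":0}]'
python3 -m pendant '[{"tx":-0.025,"ty":-0.19,"tz":0,"ax":0,"ay":0,"az":0},{"tx":-0.025,"ty":-0.19,"tz":0,"ax":0,"ay":0,"az":0},{"tx":-0.025,"ty":-0.19,"tz":0,"ax":0,"ay":0,"az":0},{"tx":-0.025,"ty":-0.19,"tz":0,"ax":0,"ay":0,"az":0},{"tx":-0.025,"ty":-0.19,"tz":0,"ax":0,"ay":0,"az":0}]'
python3 -m pendant '[{"tx":0,"ty":-0.1,"tz":0,"ax":0,"ay":0,"az":0},{"tx":0,"ty":0,"tz":-0.1,"ax":0,"ay":0,"az":0},{"tx":0,"ty":0,"tz":-0.1,"ax":0,"ay":0,"az":0},{"tx":0,"ty":0,"tz":0,"ax":0,"ay":0,"az":0},{"tx":0,"ty":0,"tz":0,"ax":0,"ay":0,"az":0}]'
python3 -c "
from h import *
delta(.397,-.210,.0345)"
```

```text
t: 8.7
position: [0.4467, 0.1969, 0.2036]
tcp_rot: [-2.47, -1.941, -0.006]
force: [-0.1, 0.2, -1.7]
grip_width: 0.69
grip_force: 43.9
t: 9.2
position: [0.4211, 0.0032, 0.2015]
tcp_rot: [2.474, 1.937, 0.002]
force: [0.4, -0.0, -1.8]
grip_width: 0.689
grip_force: 43.9
t: 9.7
position: [0.396, -0.1869, 0.2015]
tcp_rot: [2.473, 1.936, 0.003]
force: [-0.5, 0.9, -1.8]
grip_width: 0.688
grip_force: 43.9
t: 10.2
position: [0.3965, -0.2053, 0.1615]
tcp_rot: [-2.474, -1.937, -0.0]
force: [0.0, -0.5, -1.2]
grip_width: 0.691
grip_force: 44.0
t 10.2 p [ 0.3965 -0.2053  0.1615] head -13.88 tilt [0.0001 0.0001] F [ 0.  -0.5 -1.2] g 0.691/44 J [-0.42 -0.03  0.8   2.06  0.02  1.1   0.13] -> shift [ 0.003 -0.023 -0.635]
```

```bash
python3 -m pendant '[{"tx":0,"ty":-0.023,"tz":-0.15,"ax":0,"ay":0,"az":0},{"tx":0,"ty":0,"tz":-0.15,"ax":0,"ay":0,"az":0},{"tx":0,"ty":0,"tz":-0.15,"ax":0,"ay":0,"az":0},{"tx":0,"ty":0,"tz":-0.1,"ax":0,"ay":0,"az":0},{"tx":0,"ty":0,"tz":-0.05,"ax":0,"ay":0,"az":0}]'
python3 -m pendant '[{"tx":0,"ty":0,"tz":-0.027,"ax":0,"ay":0,"az":0},{"tx":0,"ty":0,"tz":0,"ax":0,"ay":0,"az":0},{"tx":0,"ty":0,"tz":0,"ax":0,"ay":0,"az":0},{"tx":0,"ty":0,"tz":0,"ax":0,"ay":0,"az":0},{"tx":0,"ty":0,"tz":0,"ax":0,"ay":0,"az":0}]'
python3 -c "
from h import *
delta(.397,-.210,.0355)"
```

```text
t: 10.7
position: [0.3967, -0.2095, 0.0404]
tcp_rot: [-2.472, -1.938, 0.0]
force: [0.0, 0.5, -1.2]
grip_width: 0.692
grip_force: 44.1
t: 11.2
position: [0.3969, -0.2098, 0.0359]
tcp_rot: [2.473, 1.937, 0.002]
force: [-0.2, -1.0, -2.3]
grip_width: 0.692
grip_force: 44.0
t 11.2 p [ 0.3969 -0.2098  0.0359] head -13.86 tilt [0.0012 0.0002] F [-0.2 -1.  -2.3] g 0.692/44 J [-0.33  0.26  0.79  2.16 -0.25  0.81  0.37] -> shift [ 0.    -0.001 -0.002]
```

```bash
python3 -m pendant '[{"tx":0,"ty":0,"tz":-0.005,"ax":0,"ay":0,"az":0},{"tx":0,"ty":0,"tz":0,"ax":0,"ay":0,"az":0},{"tx":0,"ty":0,"tz":-0.005,"ax":0,"ay":0,"az":0},{"tx":0,"ty":0,"tz":0,"ax":0,"ay":0,"az":0},{"tx":0,"ty":0,"tz":0,"ax":0,"ay":0,"az":0}]'
```

```text
t: 11.7
position: [0.397, -0.2099, 0.0353]
tcp_rot: [-2.473, -1.936, -0.003]
force: [-14.1, 6.4, 42.5]
grip_width: 0.69
grip_force: 48.6
```

```bash
python3 -m pendant '[{"tx":0,"ty":0,"tz":0.006,"ax":0,"ay":0,"az":0},{"tx":0,"ty":0,"tz":0,"ax":0,"ay":0,"az":0},{"tx":0,"ty":0,"tz":0,"ax":0,"ay":0,"az":0},{"tx":0,"ty":0,"tz":0,"ax":0,"ay":0,"az":0},{"tx":0,"ty":0,"tz":0,"ax":0,"ay":0,"az":0}]' 1
python3 -m pendant '[{"tx":0,"ty":0,"tz":0.05,"ax":0,"ay":0,"az":0},{"tx":0,"ty":0,"tz":0.15,"ax":0,"ay":0,"az":0},{"tx":0,"ty":0,"tz":0.2,"ax":0,"ay":0,"az":0},{"tx":0,"ty":0,"tz":0.2,"ax":0,"ay":0,"az":0.03},{"tx":0,"ty":0,"tz":0.2,"ax":0,"ay":0,"az":0.03}]' 1 >/dev/null
python3 -m pendant '[{"tx":0,"ty":0,"tz":0.2,"ax":0,"ay":0,"az":0.035},{"tx":0,"ty":0,"tz":0.2,"ax":0,"ay":0,"az":0},{"tx":0,"ty":0,"tz":0.2,"ax":0,"ay":0,"az":0},{"tx":0,"ty":0,"tz":0,"ax":0,"ay":0,"az":0},{"tx":0,"ty":0,"tz":0,"ax":0,"ay":0,"az":0}]'
python3 -c "
from h import *
look('tin')
delta(.572,-.155,.32,3.3)"
```

```text
t: 12.2
position: [0.3965, -0.2099, 0.0345]
tcp_rot: [2.473, 1.937, -0.0]
force: [-0.3, -0.3, -0.5]
grip_width: 0.998
grip_force: 0.0
t: 13.2
position: [0.3965, -0.2103, 0.3154]
tcp_rot: [2.158, 2.281, 0.002]
force: [-0.2, -0.3, -0.9]
grip_width: 1.0
grip_force: 0.0
top bar 77 [0.4585 0.1081 0.0953] dir 75.8
top lid [372, 233] 168 med [ 0.3969 -0.2099  0.0514] min [ 0.38  -0.229  0.046] max [ 0.416 -0.191  0.058]
top grip [394, 155] 30 med [ 0.5729 -0.2253  0.2535] min [ 0.569 -0.235  0.248] max [ 0.577 -0.215  0.256]
top grip [420, 154] 32 med [ 0.5759 -0.2859  0.2523] min [ 0.573 -0.296  0.248] max [ 0.581 -0.275  0.257]
top grip [365, 156] 31 med [ 0.5697 -0.1574  0.2535] min [ 0.565 -0.169  0.25 ] max [ 0.573 -0.148  0.256]
scene bar 88 [0.4616 0.1119 0.0948] dir 77.0
scene lid [297, 171] 90 med [ 0.398  -0.209   0.0533] min [ 0.377 -0.23   0.049] max [ 0.419 -0.19   0.058]
scene lid [344, 251] 19 med [0.4855 0.1317 0.0647] min [0.478 0.126 0.061] max [0.492 0.139 0.068]
scene grip [225, 119] 68 med [ 0.5802 -0.2773  0.2433] min [ 0.573 -0.297  0.218] max [ 0.584 -0.272  0.258]
scene grip [235, 128] 75 med [ 0.5775 -0.2184  0.242 ] min [ 0.571 -0.237  0.22 ] max [ 0.581 -0.212  0.257]
scene grip [248, 140] 76 med [ 0.5742 -0.1509  0.2414] min [ 0.567 -0.168  0.216] max [ 0.576 -0.143  0.257]
t 13.3 p [ 0.3959 -0.2099  0.3139] head 3.20 tilt [-0.0011  0.0003] F [ 0.1 -0.6  0.1] g 1.001/0 J [-0.48 -0.19  0.77  1.83  0.13  1.46  0.32] -> shift [0.88  0.275 0.031] turn 0.1deg az 0.0006
```

View pics/tin_scene.png

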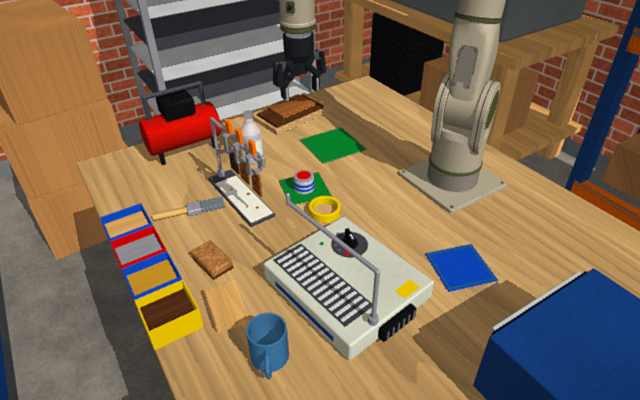

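The tin stands on the small green mat at (303,182), all else is in place, and the knob reads off. Next: the first hanger, the one nearest the free end.

```bash
python3 -m pendant '[{"tx":0.175,"ty":0.054,"tz":0.01,"ax":0,"ay":0,"az":0},{"tx":0.175,"ty":0.054,"tz":0.01,"ax":0,"ay":0,"az":0},{"tx":0.175,"ty":0.054,"tz":0.01,"ax":0,"ay":0,"az":0},{"tx":0.175,"ty":0.054,"tz":0,"ax":0,"ay":0,"az":0},{"tx":0.173,"ty":0.054,"tz":0,"ax":0,"ay":0,"az":0}]' 0 >/dev/null
python3 -m pendant '[{"tx":0,"ty":0,"tz":0,"ax":0,"ay":0,"az":0},{"tx":0,"ty":0,"tz":0,"ax":0,"ay":0,"az":0},{"tx":0,"ty":0,"tz":0,"ax":0,"ay":0,"az":0},{"tx":0,"ty":0,"tz":0,"ax":0,"ay":0,"az":0},{"tx":0,"ty":0,"tz":0,"ax":0,"ay":0,"az":0}]' >/dev/null
python3 -c "
from h import *
delta(.5705,-.156,.244,3.3)"
```

```text
t 14.3 p [ 0.5705 -0.1563  0.321 ] head 3.17 tilt [0.001  0.0009] F [-0.6 -0.7 -1.1] g 0.498/0 J [-0.47  0.28  0.83  1.48 -0.21  1.47  0.41] -> shift [-0.     0.002 -0.385] turn 0.1deg az 0.0007
```

```bash
python3 -m pendant '[{"tx":0,"ty":0,"tz":-0.1,"ax":0,"ay":0,"az":0},{"tx":0,"ty":0,"tz":-0.1,"ax":0,"ay":0,"az":0},{"tx":0,"ty":0,"tz":-0.1,"ax":0,"ay":0,"az":0},{"tx":0,"ty":0,"tz":-0.085,"ax":0,"ay":0,"az":0},{"tx":0,"ty":0,"tz":0,"ax":0,"ay":0,"az":0}]'
python3 -m pendant '[{"tx":0,"ty":0,"tz":0,"ax":0,"ay":0,"az":0},{"tx":0,"ty":0,"tz":0,"ax":0,"ay":0,"az":0},{"tx":0,"ty":0,"tz":0,"ax":0,"ay":0,"az":0},{"tx":0,"ty":0,"tz":0,"ax":0,"ay":0,"az":0},{"tx":0,"ty":0,"tz":0,"ax":0,"ay":0,"az":0}]' -1 30
python3 -m pendant '[{"tx":0,"ty":0,"tz":0.03,"ax":0,"ay":0,"az":0},{"tx":0,"ty":0,"tz":0.06,"ax":0,"ay":0,"az":0},{"tx":0,"ty":0,"tz":0.06,"ax":0,"ay":0,"az":0},{"tx":0,"ty":0,"tz":0,"ax":0,"ay":0,"az":0},{"tx":0,"ty":0,"tz":0,"ax":0,"ay":0,"az":0}]'
python3 -c "
from h import *
delta(.5665,-.07,.274,3.3)
shot('scene','lift1'); im=cv2.imread('pics/lift1.png'); cv2.imwrite('pics/lift1c.png',cv2.resize(im[90:230,195:325],(520,560),interpolation=2))"
```

```text
t: 14.8
position: [0.5699, -0.1555, 0.2419]
tcp_rot: [-2.157, -2.281, 0.002]
force: [-0.4, 0.3, 0.2]
grip_width: 0.501
grip_force: 0.0
t: 15.3
position: [0.571, -0.1563, 0.2451]
tcp_rot: [2.158, 2.282, 0.001]
force: [-5.1, 0.7, 7.7]
grip_width: 0.11
grip_force: 29.7
t: 15.8
position: [0.5713, -0.1559, 0.274]
tcp_rot: [2.157, 2.283, 0.001]
force: [-0.2, -0.5, -1.5]
grip_width: 0.107
grip_force: 29.3
t 15.8 p [ 0.5713 -0.1559  0.274 ] head 3.23 tilt [0.001 0.   ] F [-0.2 -0.5 -1.5] g 0.107/29 J [-0.46  0.3   0.82  1.55 -0.22  1.38  0.43] -> shift [-0.024  0.429  0.   ] turn 0.1deg az 0.0004
```

View pics/lift1c.png

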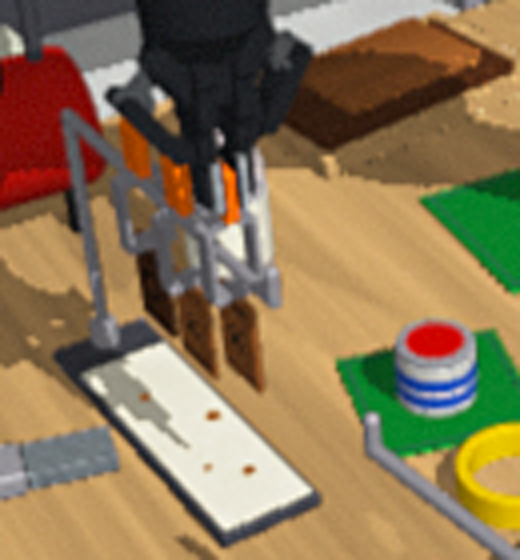

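The first hanger is lifted, with the stirrup raised over the rail (crop (230,250)) and its tag hanging clear. Sliding it out over the stop.

```bash
python3 -m pendant '[{"tx":-0.005,"ty":0.06,"tz":0,"ax":0,"ay":0,"az":0},{"tx":-0.006,"ty":0.1,"tz":0,"ax":0,"ay":0,"az":0},{"tx":-0.006,"ty":0.11,"tz":0,"ax":0,"ay":0,"az":0},{"tx":-0.006,"ty":0.12,"tz":0,"ax":0,"ay":0,"az":0},{"tx":-0.006,"ty":0.11,"tz":0,"ax":0,"ay":0,"az":0}]'
python3 -m pendant '[{"tx":0.027,"ty":0.08,"tz":0,"ax":0,"ay":0,"az":0.005},{"tx":0.027,"ty":0.08,"tz":0,"ax":0,"ay":0,"az":0.005},{"tx":0.027,"ty":0.08,"tz":0,"ax":0,"ay":0,"az":0.005},{"tx":0.027,"ty":0.08,"tz":0,"ax":0,"ay":0,"az":0.005},{"tx":0.027,"ty":0.06,"tz":0,"ax":0,"ay":0,"az":0.005}]'
python3 -m pendant '[{"tx":0,"ty":0,"tz":0,"ax":0,"ay":0,"az":0},{"tx":0,"ty":0,"tz":0,"ax":0,"ay":0,"az":0},{"tx":0,"ty":0,"tz":0,"ax":0,"ay":0,"az":0},{"tx":0,"ty":0,"tz":0,"ax":0,"ay":0,"az":0},{"tx":0,"ty":0,"tz":0,"ax":0,"ay":0,"az":0}]'
python3 -c "
from h import *
delta(.5925,.02,.2755,7.8);delta(.5603,.255,.2755,7.8)
for n in('scene','top'):
    im,d=shot(n,'pre1'+n); print(n,'stop should be at',proj(n,[.588,.052,.235]).round(1),'hanger bottom',proj(n,[.5925,.02,.122]).round(1))
b=cv2.imread('pics/pre1top.png')[120:220,230:330];a=cv2.imread('pics/pre1scene.png')[110:260,240:340]
cv2.imwrite('pics/pre1.png',np.hstack([cv2.resize(a,(380,570)),cv2.resize(b,(400,400)).__class__(np.zeros((570,400,3)).shape) if 0 else cv2.copyMakeBorder(cv2.resize(b,(400,400)),0,170,0,0,0)]))"
```

```text
t: 16.35
position: [0.5649, -0.0537, 0.2731]
tcp_rot: [-2.157, -2.284, 0.0]
force: [-0.4, 0.7, -0.9]
grip_width: 0.107
grip_force: 29.3
t: 16.85
position: [0.5929, 0.0217, 0.2733]
tcp_rot: [-2.064, -2.368, 0.0]
force: [-1.0, 0.6, -0.8]
grip_width: 0.114
grip_force: 29.3
t: 17.35
position: [0.5922, 0.0195, 0.2737]
tcp_rot: [2.068, 2.365, 0.0]
force: [-0.7, -0.5, -0.1]
grip_width: 0.109
grip_force: 29.3
t 17.4 p [0.5922 0.0195 0.2737] head 7.66 tilt [0.0003 0.0001] F [-0.7 -0.5 -0.1] g 0.109/29 J [-0.7   0.29  0.73  1.55 -0.19  1.38  0.18] -> shift [0.001 0.003 0.009] turn 0.1deg az 0.0008
t 17.4 p [0.5922 0.0195 0.2737] head 7.66 tilt [0.0003 0.0001] F [-0.7 -0.5 -0.1] g 0.109/29 J [-0.7   0.29  0.73  1.55 -0.19  1.38  0.18] -> shift [-0.16   1.178  0.009] turn 0.1deg az 0.0008
scene stop should be at [287.7 193.6] hanger bottom [281.9 224.9]
top stop should be at [278.1 150. ] hanger bottom [294.2 160.8]
```

View pics/pre1.png

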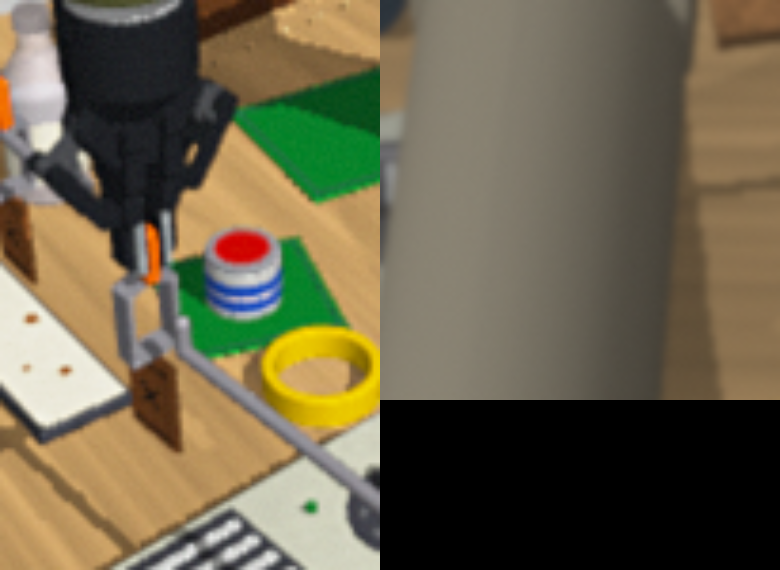

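The stirrup hangs straight just before the dryer's stop (crop (183,325)). In line, so sliding it on.

```bash
python3 -m pendant '[{"tx":-0.004,"ty":0.04,"tz":0,"ax":0,"ay":0,"az":0},{"tx":-0.007,"ty":0.05,"tz":0,"ax":0,"ay":0,"az":0},{"tx":-0.007,"ty":0.05,"tz":0,"ax":0,"ay":0,"az":0},{"tx":-0.007,"ty":0.05,"tz":0,"ax":0,"ay":0,"az":0},{"tx":-0.007,"ty":0.05,"tz":0,"ax":0,"ay":0,"az":0}]'
python3 -m pendant '[{"tx":-0.014,"ty":0.1,"tz":0,"ax":0,"ay":0,"az":0},{"tx":-0.014,"ty":0.1,"tz":0,"ax":0,"ay":0,"az":0},{"tx":-0.014,"ty":0.1,"tz":0,"ax":0,"ay":0,"az":0},{"tx":-0.014,"ty":0.1,"tz":0,"ax":0,"ay":0,"az":0},{"tx":-0.014,"ty":0.1,"tz":0,"ax":0,"ay":0,"az":0}]'
python3 -m pendant '[{"tx":-0.014,"ty":0.1,"tz":0,"ax":0,"ay":0,"az":0},{"tx":-0.014,"ty":0.1,"tz":0,"ax":0,"ay":0,"az":0},{"tx":-0.014,"ty":0.1,"tz":0,"ax":0,"ay":0,"az":0},{"tx":-0.014,"ty":0.1,"tz":0,"ax":0,"ay":0,"az":0},{"tx":-0.004,"ty":0.04,"tz":0,"ax":0,"ay":0,"az":0}]'
python3 -m pendant '[{"tx":0,"ty":0,"tz":0,"ax":0,"ay":0,"az":0},{"tx":0,"ty":0,"tz":0,"ax":0,"ay":0,"az":0},{"tx":0,"ty":0,"tz":-0.05,"ax":0,"ay":0,"az":0},{"tx":0,"ty":0,"tz":-0.05,"ax":0,"ay":0,"az":0},{"tx":0,"ty":0,"tz":0,"ax":0,"ay":0,"az":0}]'
python3 -c "
from h import *
delta(.5603,.255,.2455,7.8)"
```

```text
t: 17.95
position: [0.5857, 0.0695, 0.2735]
tcp_rot: [-2.066, -2.367, -0.0]
force: [-0.4, 0.6, -0.1]
grip_width: 0.11
grip_force: 29.3
t: 18.45
position: [0.5715, 0.1696, 0.2736]
tcp_rot: [2.066, 2.366, 0.0]
force: [0.1, 0.1, -0.4]
grip_width: 0.11
grip_force: 29.3
t: 18.95
position: [0.559, 0.2592, 0.2733]
tcp_rot: [-2.063, -2.369, -0.0]
force: [-0.8, -0.1, -1.4]
grip_width: 0.109
grip_force: 29.3
t: 19.45
position: [0.5592, 0.2552, 0.2514]
tcp_rot: [-2.067, -2.364, 0.004]
force: [0.1, 0.5, -0.8]
grip_width: 0.11
grip_force: 29.2
t 19.4 p [0.5592 0.2552 0.2514] head 7.67 tilt [-0.0025 -0.0015] F [ 0.1  0.5 -0.8] g 0.110/29 J [-0.98  0.34  0.61  1.52 -0.2   1.35 -0.22] -> shift [ 0.005 -0.001 -0.03 ] turn 0.1deg az 0.0007
```

```bash
python3 -m pendant '[{"tx":0.004,"ty":0,"tz":0,"ax":0,"ay":0,"az":0},{"tx":0,"ty":0,"tz":-0.015,"ax":0,"ay":0,"az":0},{"tx":0,"ty":0,"tz":-0.012,"ax":0,"ay":0,"az":0},{"tx":0,"ty":0,"tz":0,"ax":0,"ay":0,"az":0},{"tx":0,"ty":0,"tz":0,"ax":0,"ay":0,"az":0}]'
python3 -c "
from h import *
delta(.5603,.255,.2455,7.8)"
```

```text
t: 19.95
position: [0.5607, 0.2561, 0.2482]
tcp_rot: [2.067, 2.366, 0.0]
force: [0.0, -0.5, -0.2]
grip_width: 0.11
grip_force: 29.4
t 19.9 p [0.5607 0.2561 0.2482] head 7.73 tilt [0.0001 0.    ] F [ 0.  -0.5 -0.2] g 0.110/29 J [-0.98  0.35  0.61  1.52 -0.2   1.34 -0.21] -> shift [-0.002 -0.006 -0.013] turn 0.1deg az 0.0004
```

```bash
python3 -m pendant '[{"tx":0,"ty":0,"tz":-0.008,"ax":0,"ay":0,"az":0},{"tx":0,"ty":0,"tz":0,"ax":0,"ay":0,"az":0},{"tx":0,"ty":0,"tz":-0.006,"ax":0,"ay":0,"az":0},{"tx":0,"ty":0,"tz":0,"ax":0,"ay":0,"az":0},{"tx":0,"ty":0,"tz":0,"ax":0,"ay":0,"az":0}]'
python3 -c "
from h import *
delta(.5603,.255,.2455,7.8)"
```

```text
t: 20.45
position: [0.5607, 0.2561, 0.2454]
tcp_rot: [2.067, 2.366, 0.0]
force: [0.3, -0.3, 0.8]
grip_width: 0.109
grip_force: 29.5
t 20.4 p [0.5607 0.2561 0.2454] head 7.72 tilt [0.0002 0.0001] F [ 0.3 -0.3  0.8] g 0.109/29 J [-0.98  0.35  0.61  1.52 -0.2   1.33 -0.21] -> shift [-0.002 -0.006  0.   ] turn 0.1deg az 0.0004
```

```bash
python3 -m pendant '[{"tx":0,"ty":0,"tz":-0.004,"ax":0,"ay":0,"az":0},{"tx":0,"ty":0,"tz":0,"ax":0,"ay":0,"az":0},{"tx":0,"ty":0,"tz":0,"ax":0,"ay":0,"az":0},{"tx":0,"ty":0,"tz":0,"ax":0,"ay":0,"az":0},{"tx":0,"ty":0,"tz":0,"ax":0,"ay":0,"az":0}]'
python3 -m pendant '[{"tx":0,"ty":0,"tz":0,"ax":0,"ay":0,"az":0},{"tx":0,"ty":0,"tz":0,"ax":0,"ay":0,"az":0},{"tx":0,"ty":0,"tz":0,"ax":0,"ay":0,"az":0},{"tx":0,"ty":0,"tz":0.02,"ax":0,"ay":0,"az":0},{"tx":0,"ty":0,"tz":0.05,"ax":0,"ay":0,"az":0}]' 0
python3 -m pendant '[{"tx":0,"ty":0,"tz":0.1,"ax":0,"ay":0,"az":0},{"tx":0,"ty":0,"tz":0.15,"ax":0,"ay":0,"az":0},{"tx":0,"ty":-0.1,"tz":0.08,"ax":0,"ay":0,"az":0},{"tx":0,"ty":-0.2,"tz":0,"ax":0,"ay":0,"az":0},{"tx":0,"ty":-0.2,"tz":0,"ax":0,"ay":0,"az":-0.005}]' >/dev/null
python3 -m pendant '[{"tx":0,"ty":-0.2,"tz":0,"ax":0,"ay":0,"az":-0.005},{"tx":0,"ty":-0.2,"tz":0,"ax":0,"ay":0,"az":-0.005},{"tx":0,"ty":-0.2,"tz":0,"ax":0,"ay":0,"az":-0.005},{"tx":0,"ty":-0.2,"tz":0,"ax":0,"ay":0,"az":-0.005},{"tx":0,"ty":-0.2,"tz":0,"ax":0,"ay":0,"az":0}]'>/dev/null
python3 -m pendant '[{"tx":0.015,"ty":-0.2,"tz":0,"ax":0,"ay":0,"az":0},{"tx":0.015,"ty":-0.2,"tz":0,"ax":0,"ay":0,"az":0},{"tx":0.015,"ty":-0.2,"tz":0,"ax":0,"ay":0,"az":0},{"tx":0.015,"ty":-0.1,"tz":0,"ax":0,"ay":0,"az":0},{"tx":0,"ty":0,"tz":0,"ax":0,"ay":0,"az":0}]'
python3 -c "
from h import *
look('h1')
delta(.574,-.2235,.32,3.3)"
```

```text
t: 20.95
position: [0.5608, 0.2562, 0.2453]
tcp_rot: [2.067, 2.366, 0.001]
force: [-1.9, -0.2, 5.7]
grip_width: 0.109
grip_force: 30.3
t: 21.45
position: [0.5603, 0.256, 0.2583]
tcp_rot: [-2.067, -2.366, 0.002]
force: [-0.4, 0.2, 0.1]
grip_width: 0.496
grip_force: 0.0
t: 22.95
position: [0.5713, -0.1887, 0.3252]
tcp_rot: [2.164, 2.275, -0.002]
force: [-0.2, 0.9, 0.4]
grip_width: 0.499
grip_force: 0.0
top bar 77 [0.4582 0.1076 0.0954] dir 75.2
top grip [185, 155] 21 med [0.5626 0.2522 0.2541] min [0.559 0.244 0.251] max [0.567 0.26  0.257]
scene bar 34 [0.4575 0.0995 0.0965] dir 91.9
scene lid [297, 171] 92 med [ 0.3984 -0.2083  0.0534] min [ 0.379 -0.231  0.049] max [ 0.419 -0.19   0.058]
scene grip [225, 119] 82 med [ 0.5803 -0.2781  0.239 ] min [ 0.572 -0.295  0.219] max [ 0.584 -0.269  0.256]
scene grip [235, 128] 82 med [ 0.5775 -0.2197  0.2418] min [ 0.571 -0.24   0.221] max [ 0.581 -0.21   0.256]
scene grip [345, 233] 165 med [0.5667 0.2573 0.2434] min [0.559 0.241 0.22 ] max [0.571 0.267 0.257]
t 23.1 p [ 0.5723 -0.1845  0.3248] head 3.14 tilt [0.0002 0.0002] F [0.2 0.6 0. ] g 0.502/0 J [-0.43  0.32  0.86  1.44 -0.24  1.49  0.48] -> shift [ 0.008 -0.195 -0.024] turn 0.2deg az 0.0009
```

```bash
python3 -m pendant '[{"tx":0.008,"ty":-0.095,"tz":0,"ax":0,"ay":0,"az":0.001},{"tx":0,"ty":-0.1,"tz":0,"ax":0,"ay":0,"az":0},{"tx":0,"ty":0,"tz":-0.05,"ax":0,"ay":0,"az":0},{"tx":0,"ty":0,"tz":-0.05,"ax":0,"ay":0,"az":0},{"tx":0,"ty":0,"tz":0,"ax":0,"ay":0,"az":0}]'
python3 -m pendant '[{"tx":0,"ty":0,"tz":-0.1,"ax":0,"ay":0,"az":0},{"tx":0,"ty":0,"tz":-0.1,"ax":0,"ay":0,"az":0},{"tx":0,"ty":0,"tz":-0.105,"ax":0,"ay":0,"az":0},{"tx":0,"ty":0,"tz":0,"ax":0,"ay":0,"az":0},{"tx":0,"ty":0,"tz":0,"ax":0,"ay":0,"az":0}]'
python3 -c "
from h import *
delta(.574,-.2235,.244,3.3)
shot('scene','b'); im=cv2.imread('pics/b.png'); cv2.imwrite('pics/bc.png',np.hstack([cv2.resize(im[90:230,195:295],(400,560),interpolation=2),cv2.resize(im[190:330,305:405],(400,560),interpolation=2)]))"
```

```text
t: 23.55
position: [0.5742, -0.2207, 0.3027]
tcp_rot: [-2.15, -2.287, 0.0]
force: [-0.6, 0.6, -0.4]
grip_width: 0.5
grip_force: 0.0
t: 24.05
position: [0.5746, -0.222, 0.2441]
tcp_rot: [-2.153, -2.288, -0.0]
force: [0.4, 0.1, 0.3]
grip_width: 0.506
grip_force: 0.0
t 24.1 p [ 0.5746 -0.222   0.2441] head 3.47 tilt [-0.      0.0003] F [0.4 0.1 0.3] g 0.506/0 J [-0.35  0.4   0.84  1.53 -0.3   1.35  0.59] -> shift [-0.003 -0.008 -0.   ] turn -0.2deg az -0.0010
```

View pics/bc.png

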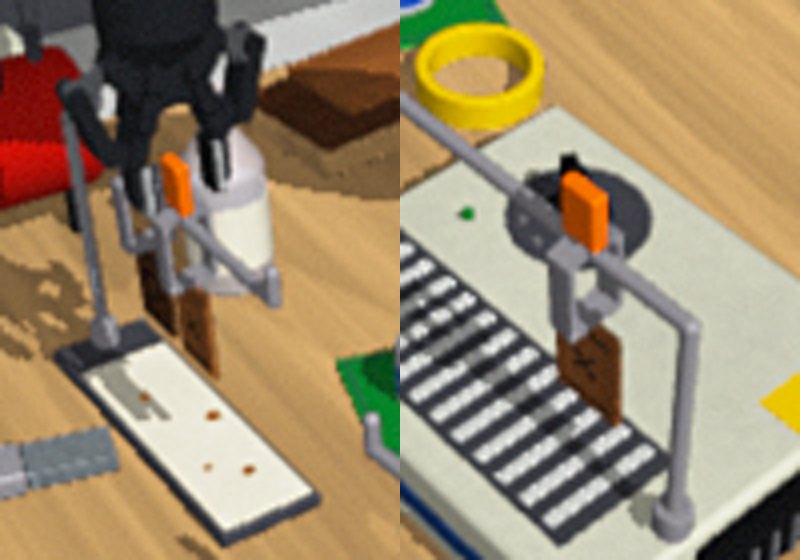

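Hanger 1 hangs straight on the dryer rail (right crop (585,300)), and the open fingers straddle the next grip (left crop (175,185)).

```bash
python3 -m pendant '[{"tx":0,"ty":-0.005,"tz":0,"ax":0,"ay":0,"az":0},{"tx":0,"ty":0,"tz":0,"ax":0,"ay":0,"az":0},{"tx":0,"ty":0,"tz":0,"ax":0,"ay":0,"az":0},{"tx":0,"ty":0,"tz":0,"ax":0,"ay":0,"az":0},{"tx":0,"ty":0,"tz":0,"ax":0,"ay":0,"az":0}]' -1 30
python3 -m pendant '[{"tx":0,"ty":0,"tz":0.03,"ax":0,"ay":0,"az":0},{"tx":0,"ty":0,"tz":0.06,"ax":0,"ay":0,"az":0},{"tx":0,"ty":0,"tz":0.06,"ax":0,"ay":0,"az":0},{"tx":0,"ty":0,"tz":0,"ax":0,"ay":0,"az":0},{"tx":0,"ty":0,"tz":0,"ax":0,"ay":0,"az":0}]'
python3 -m pendant '[{"tx":-0.004,"ty":0.06,"tz":0,"ax":0,"ay":0,"az":0},{"tx":-0.005,"ty":0.09,"tz":0,"ax":0,"ay":0,"az":0},{"tx":-0.005,"ty":0.09,"tz":0,"ax":0,"ay":0,"az":0},{"tx":-0.005,"ty":0.09,"tz":0,"ax":0,"ay":0,"az":0},{"tx":-0.005,"ty":0.09,"tz":0,"ax":0,"ay":0,"az":0}]'
python3 -m pendant '[{"tx":-0.005,"ty":0.09,"tz":0,"ax":0,"ay":0,"az":0},{"tx":-0.005,"ty":0.09,"tz":0,"ax":0,"ay":0,"az":0},{"tx":-0.005,"ty":0.09,"tz":0,"ax":0,"ay":0,"az":0},{"tx":-0.005,"ty":0.09,"tz":0,"ax":0,"ay":0,"az":0},{"tx":-0.003,"ty":0.05,"tz":0,"ax":0,"ay":0,"az":0}]'
python3 -c "
from h import *
delta(.5925,.02,.274,7.8)"
```

```text
t: 24.6
position: [0.5742, -0.2244, 0.2446]
tcp_rot: [2.155, 2.285, 0.001]
force: [-3.3, 0.4, 5.8]
grip_width: 0.113
grip_force: 29.5
t: 25.1
position: [0.5745, -0.2239, 0.274]
tcp_rot: [2.154, 2.286, 0.001]
force: [0.1, -0.6, -0.7]
grip_width: 0.109
grip_force: 29.3
t: 25.6
position: [0.5692, -0.138, 0.273]
tcp_rot: [-2.153, -2.287, 0.0]
force: [-1.1, 0.7, -0.8]
grip_width: 0.114
grip_force: 29.3
t: 26.1
position: [0.5646, -0.0552, 0.273]
tcp_rot: [-2.151, -2.288, -0.0]
force: [-0.8, -0.3, -1.0]
grip_width: 0.109
grip_force: 29.4
t 26.1 p [ 0.5646 -0.0552  0.273 ] head 3.55 tilt [-0.0008  0.0008] F [-0.8 -0.3 -1. ] g 0.109/29 J [-0.67  0.23  0.81  1.62 -0.17  1.36  0.23] -> shift [0.14  0.376 0.005] turn 4.2deg az 0.0236
```

```bash
python3 -m pendant '[{"tx":0.028,"ty":0.08,"tz":0,"ax":0,"ay":0,"az":0.005},{"tx":0.028,"ty":0.08,"tz":0,"ax":0,"ay":0,"az":0.005},{"tx":0.028,"ty":0.08,"tz":0,"ax":0,"ay":0,"az":0.005},{"tx":0.028,"ty":0.08,"tz":0,"ax":0,"ay":0,"az":0.005},{"tx":0.028,"ty":0.06,"tz":0,"ax":0,"ay":0,"az":0.004}]'
python3 -m pendant '[{"tx":0,"ty":0,"tz":0,"ax":0,"ay":0,"az":0},{"tx":0,"ty":0,"tz":0,"ax":0,"ay":0,"az":0},{"tx":0,"ty":0,"tz":0,"ax":0,"ay":0,"az":0},{"tx":0,"ty":0,"tz":0,"ax":0,"ay":0,"az":0},{"tx":0,"ty":0,"tz":0,"ax":0,"ay":0,"az":0}]'
python3 -c "
from h import *
delta(.5925,.02,.274,7.8);delta(.5698,.185,.274,7.8)"
```

```text
t: 26.6
position: [0.5935, 0.02, 0.2733]
tcp_rot: [-2.064, -2.368, 0.0]
force: [-0.0, 0.2, -1.5]
grip_width: 0.109
grip_force: 29.3
t: 27.1
position: [0.5928, 0.0175, 0.2737]
tcp_rot: [2.068, 2.365, 0.001]
force: [-1.3, 0.4, -1.0]
grip_width: 0.11
grip_force: 29.4
t 27.1 p [0.5928 0.0175 0.2737] head 7.66 tilt [0.0003 0.0002] F [-1.3  0.4 -1. ] g 0.110/29 J [-0.72  0.3   0.76  1.55 -0.21  1.38  0.2 ] -> shift [-0.002  0.013  0.001] turn 0.1deg az 0.0008
t 27.1 p [0.5928 0.0175 0.2737] head 7.66 tilt [0.0003 0.0002] F [-1.3  0.4 -1. ] g 0.110/29 J [-0.72  0.3   0.76  1.55 -0.21  1.38  0.2 ] -> shift [-0.115  0.838  0.001] turn 0.1deg az 0.0008
```

```bash
python3 -m pendant '[{"tx":-0.004,"ty":0.04,"tz":0,"ax":0,"ay":0,"az":0},{"tx":-0.007,"ty":0.05,"tz":0,"ax":0,"ay":0,"az":0},{"tx":-0.007,"ty":0.05,"tz":0,"ax":0,"ay":0,"az":0},{"tx":-0.007,"ty":0.05,"tz":0,"ax":0,"ay":0,"az":0},{"tx":-0.007,"ty":0.05,"tz":0,"ax":0,"ay":0,"az":0}]'
python3 -m pendant '[{"tx":-0.012,"ty":0.09,"tz":0,"ax":0,"ay":0,"az":0},{"tx":-0.013,"ty":0.1,"tz":0,"ax":0,"ay":0,"az":0},{"tx":-0.013,"ty":0.1,"tz":0,"ax":0,"ay":0,"az":0},{"tx":0,"ty":0,"tz":0,"ax":0,"ay":0,"az":0},{"tx":0,"ty":0,"tz":0,"ax":0,"ay":0,"az":0}]'
python3 -c "
from h import *
look('m2');delta(.5698,.185,.274,7.8)"
```

```text
t: 27.6
position: [0.5863, 0.0675, 0.2735]
tcp_rot: [-2.066, -2.367, -0.0]
force: [0.4, -0.0, -0.6]
grip_width: 0.112
grip_force: 29.3
t: 28.1
position: [0.5788, 0.1246, 0.2735]
tcp_rot: [2.065, 2.367, -0.0]
force: [-0.4, -1.2, -0.3]
grip_width: 0.108
grip_force: 29.4
top bar 76 [0.4584 0.108  0.0951] dir 75.2
top lid [372, 233] 169 med [ 0.397  -0.21    0.0519] min [ 0.38  -0.229  0.046] max [ 0.415 -0.19   0.058]
scene bar 32 [0.4573 0.0988 0.0955] dir 92.7
scene grip [225, 120] 75 med [ 0.5808 -0.2782  0.2407] min [ 0.574 -0.296  0.22 ] max [ 0.583 -0.27   0.257]
scene grip [309, 192] 36 med [0.5782 0.1327 0.2664] min [0.575 0.128 0.25 ] max [0.584 0.137 0.293]
scene grip [345, 233] 169 med [0.5667 0.2579 0.2424] min [0.558 0.242 0.22 ] max [0.571 0.266 0.258]
t 28.2 p [0.579  0.1232 0.2736] head 7.66 tilt [ 0.0003 -0.0004] F [ 0.2 -1.3 -0.6] g 0.108/29 J [-0.87  0.29  0.72  1.55 -0.19  1.38  0.  ] -> shift [-0.046  0.309  0.002] turn 0.1deg az 0.0008
```

```bash
python3 -m pendant '[{"tx":-0.012,"ty":0.08,"tz":0,"ax":0,"ay":0,"az":0},{"tx":-0.013,"ty":0.09,"tz":0,"ax":0,"ay":0,"az":0},{"tx":-0.012,"ty":0.08,"tz":0,"ax":0,"ay":0,"az":0},{"tx":-0.008,"ty":0.055,"tz":0,"ax":0,"ay":0,"az":0},{"tx":0,"ty":0,"tz":0,"ax":0,"ay":0,"az":0}]'
python3 -m pendant '[{"tx":0,"ty":0,"tz":-0.04,"ax":0,"ay":0,"az":0},{"tx":0,"ty":0,"tz":-0.05,"ax":0,"ay":0,"az":0},{"tx":0,"ty":0,"tz":-0.03,"ax":0,"ay":0,"az":0},{"tx":0,"ty":0,"tz":-0.015,"ax":0,"ay":0,"az":0},{"tx":0,"ty":0,"tz":0,"ax":0,"ay":0,"az":0}]'
python3 -c "
from h import *
delta(.5698,.185,.2455,7.8)"
```

```text
t: 28.7
position: [0.5694, 0.1874, 0.2733]
tcp_rot: [-2.063, -2.369, 0.0]
force: [-0.6, 0.3, -0.9]
grip_width: 0.112
grip_force: 29.3
t: 29.2
position: [0.5697, 0.1847, 0.2459]
tcp_rot: [-2.067, -2.365, 0.001]
force: [0.4, -0.2, -0.5]
grip_width: 0.108
grip_force: 29.3
t 29.2 p [0.5697 0.1847 0.2459] head 7.69 tilt [-0.0008 -0.0005] F [ 0.4 -0.2 -0.5] g 0.108/29 J [-0.94  0.32  0.68  1.57 -0.2   1.33 -0.09] -> shift [ 0.     0.001 -0.002] turn 0.1deg az 0.0006
```

```bash
python3 -m pendant '[{"tx":0,"ty":0,"tz":-0.006,"ax":0,"ay":0,"az":0},{"tx":0,"ty":0,"tz":0,"ax":0,"ay":0,"az":0},{"tx":0,"ty":0,"tz":0,"ax":0,"ay":0,"az":0},{"tx":0,"ty":0,"tz":0,"ax":0,"ay":0,"az":0},{"tx":0,"ty":0,"tz":0,"ax":0,"ay":0,"az":0}]'
python3 -m pendant '[{"tx":0,"ty":0,"tz":0,"ax":0,"ay":0,"az":0},{"tx":0,"ty":0,"tz":-0.002,"ax":0,"ay":0,"az":0},{"tx":0,"ty":0,"tz":0,"ax":0,"ay":0,"az":0},{"tx":0,"ty":0,"tz":0,"ax":0,"ay":0,"az":0},{"tx":0,"ty":0,"tz":0,"ax":0,"ay":0,"az":0}]'
```

```text
t: 29.7
position: [0.57, 0.1851, 0.2455]
tcp_rot: [2.067, 2.366, 0.0]
force: [-0.2, 0.5, -1.2]
grip_width: 0.11
grip_force: 29.3
t: 30.2
position: [0.5699, 0.1851, 0.2449]
tcp_rot: [2.067, 2.366, 0.0]
force: [-0.6, -0.1, -0.2]
grip_width: 0.107
grip_force: 29.3
```

```bash
python3 -m pendant '[{"tx":0,"ty":0,"tz":-0.004,"ax":0,"ay":0,"az":0},{"tx":0,"ty":0,"tz":0,"ax":0,"ay":0,"az":0},{"tx":0,"ty":0,"tz":0,"ax":0,"ay":0,"az":0},{"tx":0,"ty":0,"tz":0,"ax":0,"ay":0,"az":0},{"tx":0,"ty":0,"tz":0,"ax":0,"ay":0,"az":0}]'
python3 -m pendant '[{"tx":0,"ty":0,"tz":-0.003,"ax":0,"ay":0,"az":0},{"tx":0,"ty":0,"tz":0,"ax":0,"ay":0,"az":0},{"tx":0,"ty":0,"tz":0,"ax":0,"ay":0,"az":0},{"tx":0,"ty":0,"tz":0,"ax":0,"ay":0,"az":0},{"tx":0,"ty":0,"tz":0,"ax":0,"ay":0,"az":0}]'
```

```text
t: 30.7
position: [0.57, 0.1852, 0.2448]
tcp_rot: [2.067, 2.366, 0.001]
force: [-2.8, -0.1, 5.8]
grip_width: 0.113
grip_force: 30.3
t: 31.2
position: [0.5701, 0.1851, 0.2447]
tcp_rot: [2.067, 2.366, 0.002]
force: [-3.9, -1.4, 9.4]
grip_width: 0.111
grip_force: 31.1
```

```bash
python3 -m pendant '[{"tx":0,"ty":0,"tz":0.005,"ax":0,"ay":0,"az":0},{"tx":0,"ty":0,"tz":0,"ax":0,"ay":0,"az":0},{"tx":0,"ty":0,"tz":0,"ax":0,"ay":0,"az":0},{"tx":0,"ty":0,"tz":0.02,"ax":0,"ay":0,"az":0},{"tx":0,"ty":0,"tz":0.05,"ax":0,"ay":0,"az":0}]' 0
python3 -m pendant '[{"tx":0,"ty":0,"tz":0.1,"ax":0,"ay":0,"az":0},{"tx":0,"ty":0,"tz":0.15,"ax":0,"ay":0,"az":0},{"tx":0,"ty":-0.1,"tz":0.08,"ax":0,"ay":0,"az":0},{"tx":0,"ty":-0.2,"tz":0,"ax":0,"ay":0,"az":0},{"tx":0,"ty":-0.2,"tz":0,"ax":0,"ay":0,"az":-0.004}]' >/dev/null
python3 -m pendant '[{"tx":0,"ty":-0.2,"tz":0,"ax":0,"ay":0,"az":-0.005},{"tx":0,"ty":-0.2,"tz":0,"ax":0,"ay":0,"az":-0.005},{"tx":0,"ty":-0.2,"tz":0,"ax":0,"ay":0,"az":-0.005},{"tx":0,"ty":-0.2,"tz":0,"ax":0,"ay":0,"az":-0.005},{"tx":0,"ty":-0.2,"tz":0,"ax":0,"ay":0,"az":0}]'>/dev/null
python3 -m pendant '[{"tx":0.01,"ty":-0.2,"tz":0,"ax":0,"ay":0,"az":0},{"tx":0.01,"ty":-0.2,"tz":0,"ax":0,"ay":0,"az":0},{"tx":0.01,"ty":-0.2,"tz":0,"ax":0,"ay":0,"az":0},{"tx":0.007,"ty":-0.2,"tz":0,"ax":0,"ay":0,"az":0},{"tx":0,"ty":0,"tz":0,"ax":0,"ay":0,"az":0}]'
python3 -c "
from h import *
look('h2')
delta(.5775,-.284,.32,3.3)"
```

```text
t: 31.7
position: [0.5695, 0.185, 0.2583]
tcp_rot: [-2.067, -2.366, 0.002]
force: [-0.3, 0.4, -0.7]
grip_width: 0.499
grip_force: 0.0
t: 33.2
position: [0.5742, -0.2824, 0.325]
tcp_rot: [2.164, 2.275, -0.005]
force: [-0.5, 0.2, -0.1]
grip_width: 0.5
grip_force: 0.0
top bar 76 [0.458  0.1074 0.0958] dir 76.1
top grip [216, 152] 21 med [0.5726 0.1813 0.254 ] min [0.568 0.173 0.251] max [0.576 0.191 0.257]
top grip [185, 155] 21 med [0.5638 0.2514 0.2542] min [0.559 0.244 0.252] max [0.567 0.26  0.256]
scene bar 32 [0.4573 0.0996 0.0969] dir 90.8
scene lid [297, 171] 92 med [ 0.399  -0.2101  0.0535] min [ 0.378 -0.233  0.05 ] max [ 0.418 -0.188  0.058]
scene grip [225, 119] 78 med [ 0.5807 -0.2776  0.2427] min [ 0.572 -0.299  0.22 ] max [ 0.584 -0.269  0.259]
scene grip [322, 215] 133 med [0.576  0.1872 0.2412] min [0.569 0.173 0.221] max [0.581 0.196 0.257]
scene grip [345, 233] 170 med [0.5667 0.2575 0.2431] min [0.558 0.242 0.22 ] max [0.571 0.267 0.258]
t 33.3 p [ 0.5762 -0.277   0.3249] head 3.21 tilt [-0.0001 -0.0006] F [-0.6  0.7  0.4] g 0.498/0 J [-0.24  0.44  0.89  1.34 -0.33  1.52  0.67] -> shift [ 0.006 -0.035 -0.024] turn 0.1deg az 0.0005
```

```bash
python3 -m pendant '[{"tx":0.006,"ty":-0.035,"tz":0,"ax":0,"ay":0,"az":0},{"tx":0,"ty":0,"tz":-0.1,"ax":0,"ay":0,"az":0},{"tx":0,"ty":0,"tz":-0.1,"ax":0,"ay":0,"az":0},{"tx":0,"ty":0,"tz":-0.105,"ax":0,"ay":0,"az":0},{"tx":0,"ty":0,"tz":-0.1,"ax":0,"ay":0,"az":0}]'
python3 -m pendant '[{"tx":0,"ty":0,"tz":0,"ax":0,"ay":0,"az":0},{"tx":0,"ty":0,"tz":0,"ax":0,"ay":0,"az":0},{"tx":0,"ty":0,"tz":0,"ax":0,"ay":0,"az":0},{"tx":0,"ty":0,"tz":0,"ax":0,"ay":0,"az":0},{"tx":0,"ty":0,"tz":0,"ax":0,"ay":0,"az":0}]'
python3 -m pendant '[{"tx":0,"ty":0,"tz":0,"ax":0,"ay":0,"az":0},{"tx":0,"ty":0,"tz":0,"ax":0,"ay":0,"az":0},{"tx":0,"ty":0,"tz":0,"ax":0,"ay":0,"az":0},{"tx":0,"ty":0,"tz":0,"ax":0,"ay":0,"az":0},{"tx":0,"ty":0,"tz":0,"ax":0,"ay":0,"az":0}]' -1 30
python3 -m pendant '[{"tx":0,"ty":0,"tz":0.03,"ax":0,"ay":0,"az":0},{"tx":0,"ty":0,"tz":0.06,"ax":0,"ay":0,"az":0},{"tx":0,"ty":0,"tz":0.06,"ax":0,"ay":0,"az":0},{"tx":0,"ty":0,"tz":0,"ax":0,"ay":0,"az":0},{"tx":0,"ty":0,"tz":0,"ax":0,"ay":0,"az":0}]'
python3 -c "
from h import *
delta(.5645,-.055,.274,3.3)"
```

```text
t: 33.8
position: [0.579, -0.2808, 0.243]
tcp_rot: [2.152, 2.289, 0.001]
force: [-0.4, -0.6, -0.8]
grip_width: 0.498
grip_force: 0.0
t: 34.3
position: [0.5788, -0.282, 0.2443]
tcp_rot: [2.154, 2.286, 0.001]
force: [0.4, -0.5, -0.4]
grip_width: 0.499
grip_force: 0.0
t: 34.8
position: [0.5777, -0.2825, 0.244]
tcp_rot: [-2.155, -2.285, 0.001]
force: [-5.6, -0.3, 6.1]
grip_width: 0.114
grip_force: 30.0
t: 35.3
position: [0.5787, -0.2819, 0.2739]
tcp_rot: [2.154, 2.286, 0.001]
force: [0.6, -0.1, -1.6]
grip_width: 0.111
grip_force: 29.2
t 35.3 p [ 0.5787 -0.2819  0.2739] head 3.41 tilt [ 0.001  -0.0002] F [ 0.6 -0.1 -1.6] g 0.111/29 J [-0.23  0.46  0.87  1.41 -0.35  1.43  0.7 ] -> shift [-0.071  1.135  0.   ] turn -0.1deg az -0.0006
```

```bash
python3 -m pendant '[{"tx":-0.006,"ty":0.06,"tz":0,"ax":0,"ay":0,"az":0},{"tx":-0.006,"ty":0.1,"tz":0,"ax":0,"ay":0,"az":0},{"tx":-0.006,"ty":0.1,"tz":0,"ax":0,"ay":0,"az":0},{"tx":-0.006,"ty":0.1,"tz":0,"ax":0,"ay":0,"az":0},{"tx":-0.006,"ty":0.1,"tz":0,"ax":0,"ay":0,"az":0}]'
python3 -m pendant '[{"tx":-0.006,"ty":0.1,"tz":0,"ax":0,"ay":0,"az":0},{"tx":-0.006,"ty":0.1,"tz":0,"ax":0,"ay":0,"az":0},{"tx":-0.006,"ty":0.1,"tz":0,"ax":0,"ay":0,"az":0},{"tx":-0.006,"ty":0.1,"tz":0,"ax":0,"ay":0,"az":0},{"tx":-0.006,"ty":0.1,"tz":0,"ax":0,"ay":0,"az":0}]'
python3 -m pendant '[{"tx":-0.006,"ty":0.1,"tz":0,"ax":0,"ay":0,"az":0},{"tx":-0.004,"ty":0.075,"tz":0,"ax":0,"ay":0,"az":0},{"tx":0.027,"ty":0.06,"tz":0,"ax":0,"ay":0,"az":0.005},{"tx":0.028,"ty":0.08,"tz":0,"ax":0,"ay":0,"az":0.005},{"tx":0.028,"ty":0.08,"tz":0,"ax":0,"ay":0,"az":0.005}]'
python3 -m pendant '[{"tx":0.028,"ty":0.08,"tz":0,"ax":0,"ay":0,"az":0.005},{"tx":0.028,"ty":0.06,"tz":0,"ax":0,"ay":0,"az":0.004},{"tx":0,"ty":0,"tz":0,"ax":0,"ay":0,"az":0},{"tx":0,"ty":0,"tz":0,"ax":0,"ay":0,"az":0},{"tx":0,"ty":0,"tz":0,"ax":0,"ay":0,"az":0}]'
python3 -c "
from h import *
delta(.5925,.02,.274,7.8);delta(.5795,.115,.274,7.8);look('m3')"
```

```text
t: 35.8
position: [0.5722, -0.1879, 0.2729]
tcp_rot: [-2.153, -2.287, 0.0]
force: [-0.2, -0.4, -1.2]
grip_width: 0.109
grip_force: 29.3
t: 36.3
position: [0.566, -0.088, 0.273]
tcp_rot: [-2.153, -2.287, 0.0]
force: [0.2, 0.2, -1.4]
grip_width: 0.107
grip_force: 29.3
t: 36.8
position: [0.5816, -0.0096, 0.2734]
tcp_rot: [-2.098, -2.338, -0.0]
force: [0.4, -0.3, 0.1]
grip_width: 0.109
grip_force: 29.3
t: 37.3
position: [0.5922, 0.0159, 0.2736]
tcp_rot: [2.069, 2.364, -0.0]
force: [-0.3, 0.4, -0.8]
grip_width: 0.109
grip_force: 29.3
t 37.3 p [0.5922 0.0159 0.2736] head 7.62 tilt [ 0.     -0.0004] F [-0.3  0.4 -0.8] g 0.109/29 J [-0.75  0.3   0.8   1.55 -0.22  1.38  0.21] -> shift [0.002 0.021 0.002] turn 0.2deg az 0.0010
t 37.3 p [0.5922 0.0159 0.2736] head 7.62 tilt [ 0.     -0.0004] F [-0.3  0.4 -0.8] g 0.109/29 J [-0.75  0.3   0.8   1.55 -0.22  1.38  0.21] -> shift [-0.063  0.496  0.002] turn 0.2deg az 0.0010
top lid [372, 233] 169 med [ 0.3969 -0.2098  0.0511] min [ 0.38  -0.229  0.047] max [ 0.416 -0.191  0.057]
top grip [217, 152] 20 med [0.5728 0.1808 0.2536] min [0.567 0.173 0.25 ] max [0.576 0.188 0.256]
top grip [185, 155] 23 med [0.5631 0.2516 0.254 ] min [0.559 0.244 0.25 ] max [0.567 0.26  0.258]
scene bar 28 [0.4571 0.0987 0.0956] dir 89.4
scene lid [297, 171] 92 med [ 0.3986 -0.2102  0.0533] min [ 0.379 -0.229  0.048] max [ 0.417 -0.188  0.058]
scene grip [277, 168] 39 med [0.5915 0.0234 0.2719] min [0.587 0.018 0.249] max [0.597 0.029 0.285]
scene grip [322, 215] 136 med [0.576  0.1874 0.2405] min [0.569 0.172 0.22 ] max [0.579 0.196 0.258]
scene grip [345, 233] 166 med [0.5667 0.258  0.2436] min [0.558 0.243 0.221] max [0.571 0.267 0.257]
```

```bash
python3 -m pendant '[{"tx":-0.004,"ty":0.04,"tz":0,"ax":0,"ay":0,"az":0},{"tx":-0.006,"ty":0.05,"tz":0,"ax":0,"ay":0,"az":0},{"tx":-0.006,"ty":0.05,"tz":0,"ax":0,"ay":0,"az":0},{"tx":-0.006,"ty":0.05,"tz":0,"ax":0,"ay":0,"az":0},{"tx":-0.006,"ty":0.05,"tz":0,"ax":0,"ay":0,"az":0}]'
python3 -m pendant '[{"tx":-0.01,"ty":0.07,"tz":0,"ax":0,"ay":0,"az":0},{"tx":-0.01,"ty":0.07,"tz":0,"ax":0,"ay":0,"az":0},{"tx":-0.01,"ty":0.07,"tz":0,"ax":0,"ay":0,"az":0},{"tx":-0.006,"ty":0.045,"tz":0,"ax":0,"ay":0,"az":0},{"tx":0,"ty":0,"tz":0,"ax":0,"ay":0,"az":0}]'
python3 -m pendant '[{"tx":0,"ty":0,"tz":-0.04,"ax":0,"ay":0,"az":0},{"tx":0,"ty":0,"tz":-0.05,"ax":0,"ay":0,"az":0},{"tx":0,"ty":0,"tz":-0.03,"ax":0,"ay":0,"az":0},{"tx":0,"ty":0,"tz":-0.022,"ax":0,"ay":0,"az":0},{"tx":0,"ty":0,"tz":0,"ax":0,"ay":0,"az":0}]'
python3 -m pendant '[{"tx":0,"ty":0,"tz":-0.004,"ax":0,"ay":0,"az":0},{"tx":0,"ty":0,"tz":0,"ax":0,"ay":0,"az":0},{"tx":0,"ty":0,"tz":0,"ax":0,"ay":0,"az":0},{"tx":0,"ty":0,"tz":0,"ax":0,"ay":0,"az":0},{"tx":0,"ty":0,"tz":0,"ax":0,"ay":0,"az":0}]'
python3 -c "
from h import *
delta(.5795,.115,.2445,7.8)"
```

```text
t: 37.9
position: [0.5865, 0.0665, 0.2735]
tcp_rot: [-2.066, -2.367, -0.0]
force: [-0.4, -0.7, -1.8]
grip_width: 0.11
grip_force: 29.3
t: 38.4
position: [0.5792, 0.1182, 0.2734]
tcp_rot: [-2.064, -2.368, -0.0]
force: [-0.5, 0.7, -1.1]
grip_width: 0.116
grip_force: 29.3
t: 38.9
position: [0.5793, 0.1157, 0.2445]
tcp_rot: [-2.067, -2.365, 0.001]
force: [0.1, 0.2, -0.5]
grip_width: 0.113
grip_force: 29.3
t: 39.4
position: [0.5795, 0.1161, 0.2444]
tcp_rot: [2.067, 2.366, 0.0]
force: [-0.3, 0.6, -1.6]
grip_width: 0.112
grip_force: 29.3
t 39.4 p [0.5795 0.1161 0.2444] head 7.72 tilt [0.0002 0.0001] F [-0.3  0.6 -1.6] g 0.112/29 J [-0.88  0.31  0.75  1.6  -0.22  1.32  0.03] -> shift [-0.    -0.006  0.   ] turn 0.1deg az 0.0004
```

```bash
python3 -m pendant '[{"tx":0,"ty":0,"tz":-0.004,"ax":0,"ay":0,"az":0},{"tx":0,"ty":0,"tz":0,"ax":0,"ay":0,"az":0},{"tx":0,"ty":0,"tz":0,"ax":0,"ay":0,"az":0},{"tx":0,"ty":0,"tz":0,"ax":0,"ay":0,"az":0},{"tx":0,"ty":0,"tz":0,"ax":0,"ay":0,"az":0}]' | sed -n '2p;4p'
python3 -m pendant '[{"tx":0,"ty":0,"tz":-0.004,"ax":0,"ay":0,"az":0},{"tx":0,"ty":0,"tz":0,"ax":0,"ay":0,"az":0},{"tx":0,"ty":0,"tz":0,"ax":0,"ay":0,"az":0},{"tx":0,"ty":0,"tz":0,"ax":0,"ay":0,"az":0},{"tx":0,"ty":0,"tz":0,"ax":0,"ay":0,"az":0}]'| sed -n '2p;4p'
```

```text
position: [0.5796, 0.1161, 0.2439]
force: [-1.7, 0.4, 5.8]
position: [0.5797, 0.1161, 0.2439]
force: [-4.8, -1.0, 11.8]
```

```bash
python3 -m pendant '[{"tx":0,"ty":0,"tz":0.007,"ax":0,"ay":0,"az":0},{"tx":0,"ty":0,"tz":0,"ax":0,"ay":0,"az":0},{"tx":0,"ty":0,"tz":0,"ax":0,"ay":0,"az":0},{"tx":0,"ty":0,"tz":0.02,"ax":0,"ay":0,"az":0},{"tx":0,"ty":0,"tz":0.05,"ax":0,"ay":0,"az":0}]' 0
python3 -m pendant '[{"tx":0,"ty":0,"tz":0.1,"ax":0,"ay":0,"az":0},{"tx":0,"ty":0,"tz":0.15,"ax":0,"ay":0,"az":0},{"tx":0,"ty":0,"tz":0.1,"ax":0,"ay":0,"az":0},{"tx":-0.15,"ty":0,"tz":0,"ax":0,"ay":0,"az":-0.03},{"tx":-0.15,"ty":0,"tz":0,"ax":0,"ay":0,"az":-0.03}]' >/dev/null
python3 -m pendant '[{"tx":-0.15,"ty":0,"tz":0,"ax":0,"ay":0,"az":-0.03},{"tx":-0.15,"ty":-0.03,"tz":0,"ax":0,"ay":0,"az":-0.028},{"tx":0,"ty":0,"tz":0,"ax":0,"ay":0,"az":0},{"tx":0,"ty":0,"tz":0,"ax":0,"ay":0,"az":0},{"tx":0,"ty":0,"tz":0,"ax":0,"ay":0,"az":0}]'
python3 -c "
from h import *
look('h3')
delta(.4605,.11,.09,-13.5)
im=cv2.imread('pics/h3_scene.png');cv2.imwrite('pics/h3c.png',cv2.resize(im[100:350,190:440],(600,600),interpolation=2))"
```

```text
t: 40.9
position: [0.5791, 0.1161, 0.2579]
tcp_rot: [-2.066, -2.366, 0.002]
force: [0.1, 0.3, -0.5]
grip_width: 0.501
grip_force: 0.0
t: 41.9
position: [0.4602, 0.1101, 0.3286]
tcp_rot: [2.467, 1.945, 0.001]
force: [0.3, 0.8, -0.3]
grip_width: 0.503
grip_force: 0.0
top bar 25 [0.4555 0.0943 0.095 ] dir 60.3
top lid [372, 233] 170 med [ 0.3969 -0.2098  0.0513] min [ 0.38  -0.229  0.046] max [ 0.416 -0.191  0.057]
top grip [248, 149] 21 med [0.5821 0.1117 0.254 ] min [0.578 0.102 0.249] max [0.584 0.119 0.256]
scene bar 45 [0.459  0.103  0.0962] dir 84.6
scene lid [297, 171] 93 med [ 0.3986 -0.2107  0.0534] min [ 0.376 -0.229  0.048] max [ 0.419 -0.188  0.057]
scene grip [299, 198] 129 med [0.5854 0.1175 0.2414] min [0.577 0.103 0.22 ] max [0.589 0.126 0.256]
scene grip [322, 215] 138 med [0.5762 0.1873 0.241 ] min [0.568 0.173 0.22 ] max [0.579 0.196 0.256]
scene grip [346, 235] 176 med [0.5713 0.2666 0.2455] min [0.562 0.251 0.223] max [0.575 0.276 0.259]
t 42.0 p [0.4601 0.1101 0.3281] head -13.52 tilt [ 0.0002 -0.0011] F [ 0.5 -0.2 -0.4] g 0.499/0 J [-1.11 -0.1   0.73  1.75  0.07  1.47 -0.62] -> shift [ 0.002 -0.    -1.191] turn 0.0deg az 0.0001
```

View pics/h3c.png

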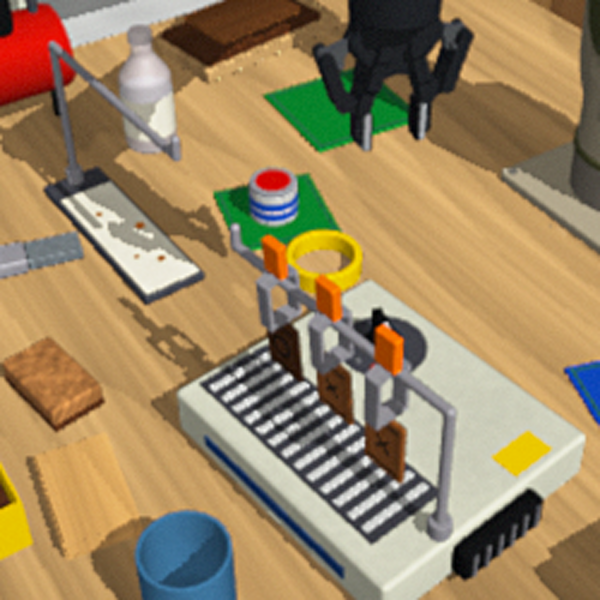

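All three hang on the dryer rail (crop grips (275,257), (328,298), (388,348)), and the tin is on the mat. Hanger 1's grip reads about 1 cm different from before, so it was possibly knocked. Watching whether it settles.

```bash
python3 -m pendant '[{"tx":0,"ty":0,"tz":0,"ax":0,"ay":0,"az":0},{"tx":0,"ty":0,"tz":0,"ax":0,"ay":0,"az":0},{"tx":0,"ty":0,"tz":0,"ax":0,"ay":0,"az":0},{"tx":0,"ty":0,"tz":0,"ax":0,"ay":0,"az":0},{"tx":0,"ty":0,"tz":0,"ax":0,"ay":0,"az":0}]' >/dev/null
python3 -m pendant '[{"tx":0,"ty":0,"tz":0,"ax":0,"ay":0,"az":0},{"tx":0,"ty":0,"tz":0,"ax":0,"ay":0,"az":0},{"tx":0,"ty":0,"tz":0,"ax":0,"ay":0,"az":0},{"tx":0,"ty":0,"tz":0,"ax":0,"ay":0,"az":0},{"tx":0,"ty":0,"tz":0,"ax":0,"ay":0,"az":0}]' >/dev/null
python3 -m pendant '[{"tx":0,"ty":0,"tz":0,"ax":0,"ay":0,"az":0},{"tx":0,"ty":0,"tz":0,"ax":0,"ay":0,"az":0},{"tx":0,"ty":0,"tz":0,"ax":0,"ay":0,"az":0},{"tx":0,"ty":0,"tz":0,"ax":0,"ay":0,"az":0},{"tx":0,"ty":0,"tz":0,"ax":0,"ay":0,"az":0}]' >/dev/null
python3 - <<'E'
from h import *
look('s1')
print(r.get_obs()['t'])
im,d=shot('scene','s1c');P=cloud('scene',d)
X,Y,Z=[P[...,i] for i in range(3)]
# tags: brown points below rail, per hanger fit x and y vs z
h=cv2.cvtColor(im,cv2.COLOR_RGB2HSV)
m=(X>.53)&(X<.62)&(Y>.07)&(Y<.32)&(Z>.1)&(Z<.155)&(d>0)
for c in(.115,.186,.26):
    q=m&(abs(Y-c)<.032); p=P[q]; k=np.polyfit(p[:,2],p[:,0]+.1374*(p[:,1]-c),1); print(c,len(p),'tag y',p[:,1].min().round(3),p[:,1].max().round(3),'lean deg',np.degrees(np.arctan(k[0])).round(1),'x@.13',np.polyval(k,.13).round(4))
cv2.imwrite('pics/s1z.png',cv2.resize(im[190:320,285:385],(600,780)[:2],interpolation=2)[:600,:,::-1])
E
```

```text
top bar 25 [0.4555 0.0942 0.0956] dir 56.5
top lid [372, 233] 170 med [ 0.3968 -0.2099  0.0514] min [ 0.38  -0.23   0.047] max [ 0.416 -0.191  0.057]
top grip [248, 149] 21 med [0.5814 0.1119 0.2543] min [0.578 0.102 0.251] max [0.585 0.119 0.257]
scene bar 78 [0.4609 0.1111 0.0955] dir 78.3
scene lid [297, 171] 91 med [ 0.3987 -0.2098  0.0534] min [ 0.378 -0.23   0.049] max [ 0.419 -0.188  0.058]
scene grip [299, 198] 128 med [0.5856 0.1175 0.2412] min [0.577 0.103 0.221] max [0.59  0.127 0.257]
scene grip [322, 215] 136 med [0.5762 0.1878 0.2417] min [0.568 0.172 0.219] max [0.579 0.197 0.256]
scene grip [343, 238] 130 med [0.5759 0.2686 0.2474] min [0.565 0.252 0.221] max [0.582 0.277 0.257]
43.6
0.115 205 tag y 0.089 0.137 lean deg 3.6 x@.13 0.5778
0.186 219 tag y 0.159 0.207 lean deg 3.4 x@.13 0.5678
0.26 203 tag y 0.239 0.285 lean deg 8.9 x@.13 0.5569
```

View pics/s1z.png

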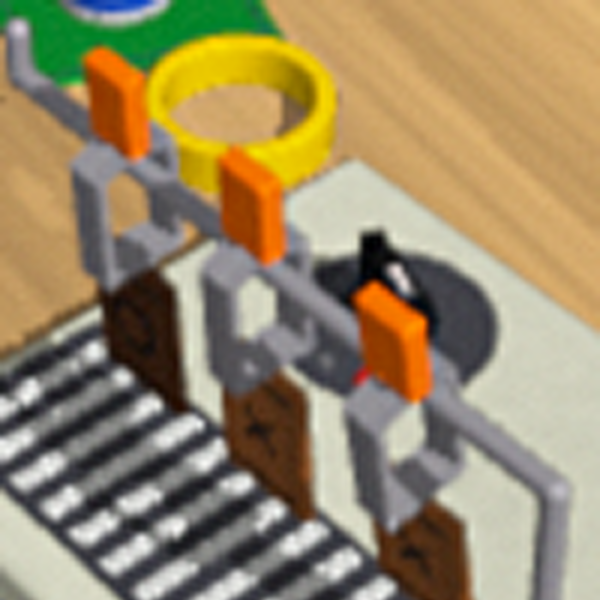

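```bash
cat >> h.py <<'E'
def track(N=12,k=1):
    for i in range(N):
        im,d=eyes.get_image('scene');P=cloud('scene',d);h=cv2.cvtColor(im,cv2.COLOR_RGB2HSV).astype(int)
        m=(h[...,0]>8)&(h[...,0]<16)&(h[...,1]>190)&(h[...,2]>140)&(P[...,0]>.52)&(P[...,0]<.62)&(P[...,2]>.19)
        out=[]
        for c in(.115,.186,.265):
            p=P[m&(abs(P[...,1]-c)<.03)]; out+= [p.mean(0).round(4).tolist()] if len(p) else [None]
        print(round(r.get_obs()['t'],2),out)
E
python3 -c "
from h import *
track(16)"
```

```text
43.7 [[0.5848, 0.1168, 0.241], [0.5755, 0.1867, 0.2405], [0.5729, 0.2664, 0.2433]]
43.75 [[0.5849, 0.1167, 0.2406], [0.5754, 0.1865, 0.2404], [0.5725, 0.2662, 0.2433]]
43.8 [[0.5849, 0.1166, 0.2408], [0.5753, 0.1865, 0.2404], [0.5728, 0.2662, 0.2433]]
43.85 [[0.5849, 0.1167, 0.2409], [0.5754, 0.1866, 0.2405], [0.5738, 0.2665, 0.2434]]
43.9 [[0.5849, 0.1166, 0.2408], [0.5753, 0.1866, 0.2404], [0.5749, 0.2667, 0.2435]]
43.95 [[0.5849, 0.1166, 0.2407], [0.5753, 0.1868, 0.2407], [0.576, 0.2675, 0.2446]]
44.0 [[0.5848, 0.1164, 0.2406], [0.5753, 0.1865, 0.2404], [0.5767, 0.2684, 0.2446]]
44.05 [[0.5847, 0.1167, 0.2408], [0.5753, 0.1865, 0.2404], [0.577, 0.2681, 0.2452]]
44.1 [[0.5849, 0.1167, 0.2408], [0.5752, 0.1863, 0.2402], [0.5767, 0.2681, 0.2449]]
44.15 [[0.5848, 0.1166, 0.2408], [0.5754, 0.1865, 0.2404], [0.5759, 0.267, 0.2439]]
44.2 [[0.5848, 0.1168, 0.2408], [0.5754, 0.1867, 0.2405], [0.575, 0.267, 0.2435]]
44.25 [[0.5848, 0.1167, 0.2404], [0.5753, 0.1865, 0.2405], [0.5742, 0.2661, 0.2434]]
44.3 [[0.5849, 0.1168, 0.241], [0.5753, 0.1866, 0.2404], [0.5736, 0.2664, 0.2432]]
44.35 [[0.5849, 0.1165, 0.2407], [0.5753, 0.1866, 0.2406], [0.5734, 0.2663, 0.2434]]
44.4 [[0.5848, 0.1164, 0.2405], [0.5752, 0.1865, 0.2404], [0.5738, 0.2664, 0.2432]]
44.45 [[0.5849, 0.1164, 0.2407], [0.5752, 0.1863, 0.2401], [0.5744, 0.2665, 0.2435]]
```

Hanger 1 (rightmost) was knocked. It now rests leaning, with its grip about 1 cm toward +x. I'll regrip it, lift it slightly, re-seat it upright and release.

```bash
python3 -m pendant '[{"tx":0.13,"ty":0.19,"tz":0,"ax":0,"ay":0,"az":0.03},{"tx":0.13,"ty":0.19,"tz":0,"ax":0,"ay":0,"az":0.03},{"tx":0.13,"ty":0.19,"tz":0,"ax":0,"ay":0,"az":0.03},{"tx":0.13,"ty":0.19,"tz":0,"ax":0,"ay":0,"az":0.028},{"tx":0.01,"ty":0.01,"tz":0,"ax":0,"ay":0,"az":0}]' 0.3 >/dev/null
python3 -m pendant '[{"tx":0,"ty":0,"tz":0,"ax":0,"ay":0,"az":0},{"tx":0,"ty":0,"tz":0,"ax":0,"ay":0,"az":0},{"tx":0,"ty":0,"tz":0,"ax":0,"ay":0,"az":0},{"tx":0,"ty":0,"tz":0,"ax":0,"ay":0,"az":0},{"tx":0,"ty":0,"tz":0,"ax":0,"ay":0,"az":0}]' >/dev/null
python3 - <<'E'
from h import *
track(3); delta(.566,.264,.247,7.8)
im,d=shot('scene','fix1')
cv2.imwrite('pics/fix1c.png',cv2.resize(im[170:330,300:420],(600,800),interpolation=2)[:600,:,::-1])
E
```

```text
45.5 [[0.5848, 0.1167, 0.2405], [0.5754, 0.1867, 0.2402], [0.575, 0.2665, 0.2434]]
45.55 [[0.5849, 0.1165, 0.2403], [0.5754, 0.1866, 0.2402], [0.5749, 0.2664, 0.2432]]
45.6 [[0.5849, 0.1167, 0.2403], [0.5754, 0.1865, 0.2402], [0.575, 0.2664, 0.2432]]
t 45.6 p [0.5654 0.264  0.3284] head 7.72 tilt [0.0002 0.0006] F [-0.5  0.   0.1] g 0.651/0 J [-1.06  0.35  0.74  1.37 -0.24  1.51 -0.2 ] -> shift [ 0.003 -0.    -0.407] turn 0.1deg az 0.0005
```

View pics/fix1c.png

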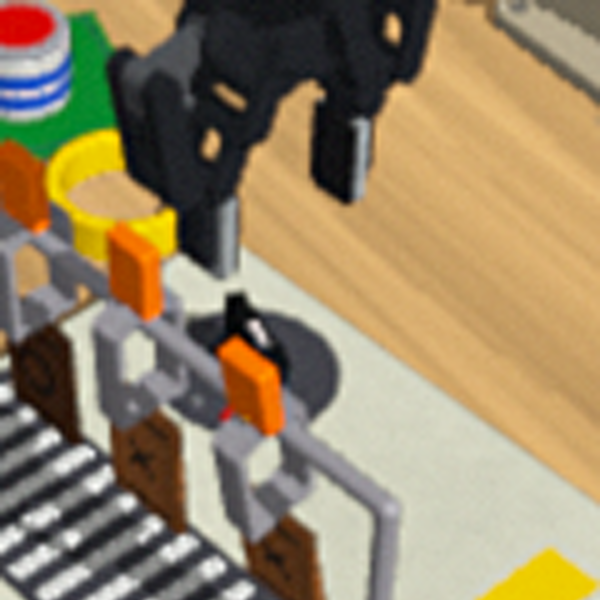

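```bash
python3 -m pendant '[{"tx":0.012,"ty":0.005,"tz":-0.05,"ax":0,"ay":0,"az":0},{"tx":0,"ty":0,"tz":-0.1,"ax":0,"ay":0,"az":0},{"tx":0,"ty":0,"tz":-0.1,"ax":0,"ay":0,"az":0},{"tx":0,"ty":0,"tz":-0.1,"ax":0,"ay":0,"az":0},{"tx":0,"ty":0,"tz":-0.05,"ax":0,"ay":0,"az":0}]'
python3 -m pendant '[{"tx":0,"ty":0,"tz":0,"ax":0,"ay":0,"az":0},{"tx":0,"ty":0,"tz":0,"ax":0,"ay":0,"az":0},{"tx":0,"ty":0,"tz":0,"ax":0,"ay":0,"az":0},{"tx":0,"ty":0,"tz":0,"ax":0,"ay":0,"az":0},{"tx":0,"ty":0,"tz":0,"ax":0,"ay":0,"az":0}]' -1 25
python3 -m pendant '[{"tx":0,"ty":0,"tz":0.03,"ax":0,"ay":0,"az":0},{"tx":0,"ty":0,"tz":0.02,"ax":0,"ay":0,"az":0},{"tx":0,"ty":0,"tz":0,"ax":0,"ay":0,"az":0},{"tx":0,"ty":0,"tz":0,"ax":0,"ay":0,"az":0},{"tx":0,"ty":0,"tz":0,"ax":0,"ay":0,"az":0}]'
python3 - <<'E'
from h import *
delta(.5595,.262,.2455,7.8)
im,d=shot('scene','fix2')
cv2.imwrite('pics/fix2c.png',cv2.resize(im[170:330,300:420],(600,800),interpolation=2)[200:,:,::-1])
E
```

```text
t: 46.15
position: [0.5672, 0.2649, 0.2456]
tcp_rot: [-2.066, -2.365, 0.004]
force: [1.0, -0.2, 0.3]
grip_width: 0.649
grip_force: 0.0
t: 46.65
position: [0.5674, 0.2653, 0.2498]
tcp_rot: [-2.066, -2.365, -0.001]
force: [-7.6, -1.0, 9.3]
grip_width: 0.118
grip_force: 24.2
t: 47.15
position: [0.5677, 0.2652, 0.2586]
tcp_rot: [-2.066, -2.366, -0.0]
force: [-5.9, -0.6, 2.8]
grip_width: 0.108
grip_force: 26.6
t 47.1 p [0.5677 0.2652 0.2586] head 7.73 tilt [-0.0003  0.0004] F [-5.9 -0.6  2.8] g 0.108/27 J [-1.05  0.39  0.72  1.48 -0.26  1.37 -0.18] -> shift [-0.041 -0.016 -0.066] turn 0.1deg az 0.0004
```

View pics/fix2c.png

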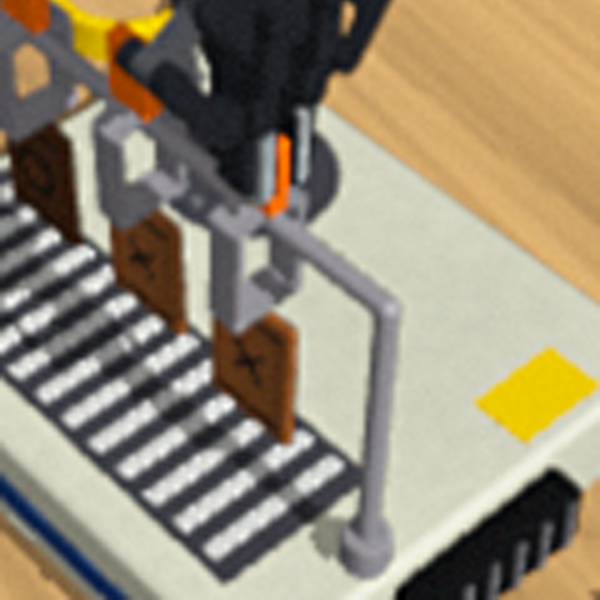

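```bash
python3 -m pendant '[{"tx":-0.02,"ty":-0.008,"tz":0,"ax":0,"ay":0,"az":0},{"tx":-0.02,"ty":-0.008,"tz":0,"ax":0,"ay":0,"az":0},{"tx":0,"ty":0,"tz":-0.03,"ax":0,"ay":0,"az":0},{"tx":0,"ty":0,"tz":0,"ax":0,"ay":0,"az":0},{"tx":0,"ty":0,"tz":0,"ax":0,"ay":0,"az":0}]' | sed -n '2p;4p'
python3 -m pendant '[{"tx":0,"ty":0,"tz":-0.01,"ax":0,"ay":0,"az":0},{"tx":0,"ty":0,"tz":0,"ax":0,"ay":0,"az":0},{"tx":0,"ty":0,"tz":0,"ax":0,"ay":0,"az":0},{"tx":0,"ty":0,"tz":0,"ax":0,"ay":0,"az":0},{"tx":0,"ty":0,"tz":0,"ax":0,"ay":0,"az":0}]' | sed -n '2p;4p'
```

```text
position: [0.5599, 0.2619, 0.2519]
force: [-0.7, -0.4, -1.0]
position: [0.56, 0.2619, 0.2502]
force: [0.3, 0.5, 0.0]
```

```bash
python3 -m pendant '[{"tx":0,"ty":0,"tz":-0.01,"ax":0,"ay":0,"az":0},{"tx":0,"ty":0,"tz":0,"ax":0,"ay":0,"az":0},{"tx":0,"ty":0,"tz":0,"ax":0,"ay":0,"az":0},{"tx":0,"ty":0,"tz":0,"ax":0,"ay":0,"az":0},{"tx":0,"ty":0,"tz":0,"ax":0,"ay":0,"az":0}]' | sed -n '2p;4p'
python3 -m pendant '[{"tx":0,"ty":0,"tz":-0.006,"ax":0,"ay":0,"az":0},{"tx":0,"ty":0,"tz":0,"ax":0,"ay":0,"az":0},{"tx":0,"ty":0,"tz":0,"ax":0,"ay":0,"az":0},{"tx":0,"ty":0,"tz":0,"ax":0,"ay":0,"az":0},{"tx":0,"ty":0,"tz":0,"ax":0,"ay":0,"az":0}]' | sed -n '2p;4p'
```

```text
position: [0.5599, 0.2619, 0.2482]
force: [0.3, 0.8, -0.0]
position: [0.5601, 0.262, 0.2478]
force: [-2.0, -1.9, 6.0]
```

```bash
python3 -m pendant '[{"tx":0,"ty":0,"tz":-0.002,"ax":0,"ay":0,"az":0},{"tx":0,"ty":0,"tz":0,"ax":0,"ay":0,"az":0},{"tx":0,"ty":0,"tz":0,"ax":0,"ay":0,"az":0},{"tx":0,"ty":0,"tz":0.02,"ax":0,"ay":0,"az":0},{"tx":0,"ty":0,"tz":0.05,"ax":0,"ay":0,"az":0}]' 0 >/dev/null
python3 -m pendant '[{"tx":0,"ty":0,"tz":0.1,"ax":0,"ay":0,"az":0},{"tx":0,"ty":0,"tz":0.15,"ax":0,"ay":0,"az":0},{"tx":0,"ty":0,"tz":0.08,"ax":0,"ay":0,"az":0},{"tx":-0.12,"ty":-0.19,"tz":0,"ax":0,"ay":0,"az":-0.03},{"tx":-0.12,"ty":-0.19,"tz":0,"ax":0,"ay":0,"az":-0.03}]' >/dev/null
python3 -m pendant '[{"tx":-0.13,"ty":-0.19,"tz":0,"ax":0,"ay":0,"az":-0.03},{"tx":-0.13,"ty":-0.19,"tz":0,"ax":0,"ay":0,"az":-0.028},{"tx":0,"ty":0,"tz":0,"ax":0,"ay":0,"az":0},{"tx":0,"ty":0,"tz":0,"ax":0,"ay":0,"az":0},{"tx":0,"ty":0,"tz":0,"ax":0,"ay":0,"az":0}]'
python3 -c "
from h import *
track(8); look('f3'); delta(.4605,.11,.0905,-13.5)"
```

```text
t: 50.7
position: [0.4602, 0.1107, 0.327]
tcp_rot: [2.466, 1.946, 0.001]
force: [-0.9, 0.5, 0.2]
grip_width: 0.498
grip_force: 0.0
50.75 [[0.5848, 0.1165, 0.2405], [0.5752, 0.1864, 0.2403], [0.5651, 0.2628, 0.2418]]
50.8 [[0.5849, 0.1165, 0.2406], [0.5754, 0.1866, 0.2405], [0.5649, 0.2626, 0.2414]]
50.85 [[0.5849, 0.1166, 0.2408], [0.5754, 0.1866, 0.2403], [0.565, 0.2627, 0.2414]]
50.9 [[0.5849, 0.1166, 0.2407], [0.5753, 0.1865, 0.2405], [0.565, 0.2628, 0.2417]]
50.95 [[0.5849, 0.1167, 0.2409], [0.5753, 0.1865, 0.2405], [0.565, 0.2628, 0.2416]]
51.0 [[0.5849, 0.1167, 0.2408], [0.5752, 0.1863, 0.24], [0.5649, 0.2626, 0.2413]]
51.05 [[0.5848, 0.1165, 0.2406], [0.5753, 0.1864, 0.2402], [0.565, 0.2627, 0.2415]]
51.1 [[0.5849, 0.1165, 0.2406], [0.5753, 0.1864, 0.2405], [0.5649, 0.2627, 0.2413]]
top bar 21 [0.4552 0.0929 0.0948] dir 33.1
top lid [372, 233] 169 med [ 0.397  -0.2101  0.0514] min [ 0.38  -0.229  0.046] max [ 0.415 -0.191  0.057]
top grip [248, 149] 21 med [0.5816 0.1119 0.2534] min [0.578 0.103 0.252] max [0.584 0.119 0.256]
scene bar 43 [0.4588 0.101  0.0958] dir 79.3
scene lid [297, 171] 92 med [ 0.3989 -0.21    0.0533] min [ 0.38  -0.23   0.048] max [ 0.417 -0.187  0.058]
scene grip [299, 198] 126 med [0.5861 0.1178 0.2414] min [0.577 0.102 0.221] max [0.59  0.127 0.257]
scene grip [322, 215] 136 med [0.5762 0.1878 0.2402] min [0.569 0.172 0.221] max [0.58  0.197 0.257]
scene grip [348, 234] 170 med [0.5657 0.2636 0.2428] min [0.557 0.248 0.219] max [0.569 0.273 0.257]
t 51.2 p [0.46   0.11   0.3264] head -13.52 tilt [-0.0001 -0.0005] F [-0.9  0.2 -0.6] g 0.497/0 J [-1.18 -0.11  0.8   1.75  0.08  1.47 -0.63] -> shift [ 0.003  0.    -1.18 ] turn 0.0deg az 0.0001
```

All three now hang still and straight. Last job: the selector.

```bash
python3 -m pendant '[{"tx":0.003,"ty":0,"tz":-0.2,"ax":0,"ay":0,"az":0},{"tx":0,"ty":0,"tz":-0.2,"ax":0,"ay":0,"az":0},{"tx":0,"ty":0,"tz":-0.2,"ax":0,"ay":0,"az":0},{"tx":0,"ty":0,"tz":-0.2,"ax":0,"ay":0,"az":0},{"tx":0,"ty":0,"tz":-0.1,"ax":0,"ay":0,"az":0}]' 0 >/dev/null
python3 -m pendant '[{"tx":0,"ty":0,"tz":-0.1,"ax":0,"ay":0,"az":0},{"tx":0,"ty":0,"tz":-0.1,"ax":0,"ay":0,"az":0},{"tx":0,"ty":0,"tz":-0.08,"ax":0,"ay":0,"az":0},{"tx":0,"ty":0,"tz":0,"ax":0,"ay":0,"az":0},{"tx":0,"ty":0,"tz":0,"ax":0,"ay":0,"az":0}]'
python3 -m pendant '[{"tx":0,"ty":0,"tz":0,"ax":0,"ay":0,"az":0},{"tx":0,"ty":0,"tz":0,"ax":0,"ay":0,"az":0},{"tx":0,"ty":0,"tz":0,"ax":0,"ay":0,"az":0},{"tx":0,"ty":0,"tz":0,"ax":0,"ay":0,"az":0},{"tx":0,"ty":0,"tz":0,"ax":0,"ay":0,"az":0}]' -1 40
python3 -m pendant '[{"tx":0,"ty":0,"tz":0,"ax":0,"ay":0,"az":-0.03},{"tx":0,"ty":0,"tz":0,"ax":0,"ay":0,"az":-0.03},{"tx":0,"ty":0,"tz":0,"ax":0,"ay":0,"az":-0.03},{"tx":0,"ty":0,"tz":0,"ax":0,"ay":0,"az":-0.03},{"tx":0,"ty":0,"tz":0,"ax":0,"ay":0,"az":-0.03}]'
python3 -m pendant '[{"tx":0,"ty":0,"tz":0,"ax":0,"ay":0,"az":-0.03},{"tx":0,"ty":0,"tz":0,"ax":0,"ay":0,"az":-0.011},{"tx":0,"ty":0,"tz":0,"ax":0,"ay":0,"az":0},{"tx":0,"ty":0,"tz":0,"ax":0,"ay":0,"az":0},{"tx":0,"ty":0,"tz":0,"ax":0,"ay":0,"az":0}]'
python3 -c "
from h import *
delta(.4605,.11,.0905,-47.9); print(r.get_obs()['moment'])"
```

```text
t: 52.2
position: [0.4606, 0.1098, 0.0909]
tcp_rot: [2.467, 1.944, -0.001]
force: [0.7, 0.4, 1.1]
grip_width: 0.503
grip_force: 0.0
t: 52.7
position: [0.4593, 0.1107, 0.0914]
tcp_rot: [-2.464, -1.943, 0.002]
force: [-12.4, 0.4, 16.6]
grip_width: 0.128
grip_force: 39.9
t: 53.2
position: [0.4603, 0.1102, 0.0914]
tcp_rot: [-2.854, -1.309, 0.0]
force: [-6.0, -1.4, 11.0]
grip_width: 0.136
grip_force: 39.1
t: 53.7
position: [0.4605, 0.1099, 0.0914]
tcp_rot: [-2.931, -1.128, 0.0]
force: [-5.9, -1.6, 10.7]
grip_width: 0.131
grip_force: 39.2
t 53.7 p [0.4605 0.1099 0.0914] head -47.90 tilt [-0.0005  0.0009] F [-5.9 -1.6 10.7] g 0.131/39 J [-1.19  0.23  0.96  2.07 -0.23  0.95 -0.95] -> shift [ 0.     0.    -0.005] turn -0.0deg az -0.0000
[-0.48885077  1.15224495  0.01198737]
```

Release, retreat up and toward the robot, and take the final check.

```bash
python3 -m pendant '[{"tx":0,"ty":0,"tz":0,"ax":0,"ay":0,"az":0},{"tx":0,"ty":0,"tz":0,"ax":0,"ay":0,"az":0},{"tx":0,"ty":0,"tz":0,"ax":0,"ay":0,"az":0},{"tx":0,"ty":0,"tz":0.05,"ax":0,"ay":0,"az":0},{"tx":0,"ty":0,"tz":0.15,"ax":0,"ay":0,"az":0}]' 0
python3 -m pendant '[{"tx":0,"ty":0,"tz":0.2,"ax":0,"ay":0,"az":0},{"tx":0,"ty":0,"tz":0.2,"ax":0,"ay":0,"az":0},{"tx":-0.1,"ty":0,"tz":0.2,"ax":0,"ay":0,"az":0},{"tx":-0.15,"ty":0.1,"tz":0.1,"ax":0,"ay":0,"az":0},{"tx":-0.15,"ty":0.2,"tz":0,"ax":0,"ay":0,"az":0}]' >/dev/null
python3 -m pendant '[{"tx":-0.15,"ty":0.2,"tz":0,"ax":0,"ay":0,"az":0},{"tx":-0.1,"ty":0.2,"tz":0,"ax":0,"ay":0,"az":0},{"tx":0,"ty":0.2,"tz":0,"ax":0,"ay":0,"az":0},{"tx":0,"ty":0.2,"tz":0,"ax":0,"ay":0,"az":0},{"tx":0,"ty":0,"tz":0,"ax":0,"ay":0,"az":0}]' >/dev/null
python3 -m pendant '[{"tx":0,"ty":0,"tz":0,"ax":0,"ay":0,"az":0},{"tx":0,"ty":0,"tz":0,"ax":0,"ay":0,"az":0},{"tx":0,"ty":0,"tz":0,"ax":0,"ay":0,"az":0},{"tx":0,"ty":0,"tz":0,"ax":0,"ay":0,"az":0},{"tx":0,"ty":0,"tz":0,"ax":0,"ay":0,"az":0}]'
python3 - <<'E'
from h import *
track(3); look('end')
a=cv2.imread('pics/end_scene.png')[100:350,180:430];b=cv2.imread('pics/end_top.png')[140:250,160:300]
cv2.imwrite('pics/end.png',np.hstack([cv2.resize(a,(400,400),interpolation=2),cv2.copyMakeBorder(cv2.resize(b,(400,314),interpolation=2),0,86,0,0,0)]))
E
```

```text
t: 54.2
position: [0.4592, 0.1093, 0.1299]
tcp_rot: [2.93, 1.127, -0.006]
force: [1.0, -0.3, 1.1]
grip_width: 0.5
grip_force: 0.0
t: 55.7
position: [0.3307, 0.3295, 0.2708]
tcp_rot: [-2.932, -1.127, -0.0]
force: [0.1, -1.1, 0.4]
grip_width: 0.499
grip_force: 0.0
55.75 [[0.5847, 0.1165, 0.2411], [0.5752, 0.1866, 0.2411], [0.565, 0.2628, 0.2413]]
55.8 [[0.5848, 0.1166, 0.2411], [0.575, 0.1862, 0.2407], [0.5649, 0.2627, 0.2412]]
55.85 [[0.5847, 0.1164, 0.2409], [0.575, 0.1862, 0.2408], [0.5651, 0.2628, 0.2415]]
top bar 73 [0.4581 0.1077 0.0951] dir 41.4
top lid [372, 233] 165 med [ 0.3985 -0.2098  0.0514] min [ 0.38  -0.229  0.048] max [ 0.416 -0.191  0.058]
top grip [248, 149] 21 med [0.5815 0.1119 0.2537] min [0.578 0.103 0.251] max [0.584 0.119 0.257]
top grip [216, 152] 21 med [0.5726 0.1814 0.2534] min [0.569 0.172 0.251] max [0.575 0.191 0.257]
top grip [182, 156] 25 med [0.562  0.2571 0.2536] min [0.559 0.249 0.25 ] max [0.565 0.267 0.256]
scene bar 48 [0.459  0.1081 0.0961] dir 33.4
scene lid [297, 171] 95 med [ 0.3989 -0.2108  0.0535] min [ 0.378 -0.23   0.05 ] max [ 0.421 -0.186  0.059]
scene grip [299, 198] 132 med [0.5858 0.1173 0.2414] min [0.577 0.102 0.22 ] max [0.59  0.127 0.257]
scene grip [322, 215] 143 med [0.5759 0.1873 0.2408] min [0.568 0.173 0.22 ] max [0.581 0.197 0.258]
scene grip [348, 234] 166 med [0.5656 0.2631 0.2419] min [0.558 0.25  0.219] max [0.57  0.273 0.257]
```

View pics/end.png

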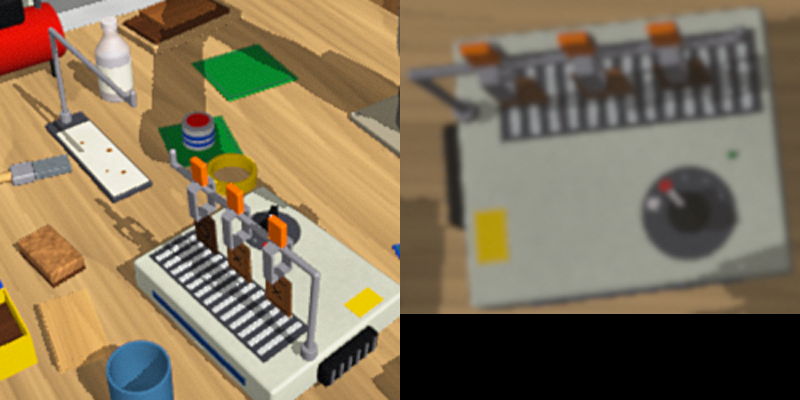

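The pointer is at the red dot (right crop (667,190)), three hangers hang straight and apart, the tin is on the small mat and the robot is clear of everything. Handing in.

```bash
python3 -c "
from h import *
print(workorder.job_done())"
```

```text
the job is handed in; nothing more can be done
None
```

The job is handed in: the dryer went off first, all three hangers now hang still and apart on its rail, the tin stands on the small green mat, and the selector is at the red mark; hanger 1 was knocked askew mid-run and I re-seated it.

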